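# Glue-up stack in a wedge clamping jig

## Robot

A 6-joint arm with a two-finger parallel gripper is mounted at the origin on the work surface. World frame = base frame: x ahead of the robot, y to its left, z up, the work surface at z = 0. Lengths are in m, angles in rad, forces in N, time in s.
With the tool pointing down it reaches from about 0.225 to 0.875 m from the base axis. Payload 3.4 kg.
Tool frame: the origin (TCP) lies on the centre line of the jaws, within the pads' length; the fingertips stand 22 mm ahead of it and the grasp point (between the pads) lies 3 mm ahead of it; z points along the fingers, y is the line along which they close (so a half turn about z gives the same grasp; the last joint's range is limited). The gripper opens to 85 mm and grips with 20 to 120 N. Pads are 22 mm wide; open, the fingers measure 114 mm over their backs; the gripper's body (76 mm by 85 mm) begins 54 mm behind the grasp point. The pads swing forward as they close: fully open they stand 13 mm farther back than shut.
Start: joints at [1.085, 0.276, 1.505, -0, 1.361, -0.121], TCP at [0.205, 0.537, 0.231] pointing down, gripper open.
Joint ranges: [-2.89, 2.89], [-0.75, 2.08], [0.22, 2.7], [-1.18, 4.32], [0.11, 2.71], [-2.7, 2.7]. Speed limits (rad/s): [2.57, 2.57, 3.14, 3.14, 3.14, 3.14].

## Interface

Orientations are given as a unit quaternion [w, x, y, z].
In Python, from rig import manip gives the robot as it stands.
- The arm moves only by the shell command python3 steer.py 'ROWS' [OPENING] [FORCE]. ROWS is one flat JSON list of numbers that holds 1 to 5 rows one after another, with no inner brackets; each row has 4 numbers: dx, dy, dz in m, then a turn about the tool's z in rad; each row shifts and turns the commanded pose from where the row before left it, along the tool's axes as they then stand; what a row does not reach is not made up. A row lasts 1/12 s, in which the tool goes at most 0.0417 m and 0.125 rad, less where a joint would pass 70% of its speed; a pose out of reach is approached as far as the arm can. OPENING is the finger opening in m, set as the command begins (- or left out keeps the last). The fingers move at their own pace and stop on an object; FORCE is the grip in N (left out, the last holds). Time passes only in rows, so rows that do not move let the fingers close. It prints the time, the measured TCP pose, the force, the opening and the grip force at its end. Input that does not fit is refused with a message, and nothing moves.
- manip.get_state(): the state, without advancing time (a new reading comes with each control period).
- manip.get_image(name): name is "side" or "top" or "wrist"; returns a dict with "img" (384x512x3 uint8, red, green, blue), "camera_matrix" (3x3 intrinsics, pixels), "k1" (the pictures are not rectified: a ray, as slopes to the right and down, at radius r is drawn at 1 + k1 r^2 times it, then the intrinsics apply), "T" (4x4, takes a point from camera to world coordinates); the wrist camera has in their place "hand_eye" (4x4, takes a point from camera to tool coordinates, whose origin is the TCP and whose axes are the flange's). Camera axes: x right, y down, z forward; pixel columns grow to the right and rows downward; lengths in m; the calibration is good to about 2 mm. A picture is of the moment at which its call begins: read the wrist's pose just before it. There is no depth.
- manip.sign_off(): hands the job in; it is judged then, once.
The state is a dict: "clock": time; "qpos": joint angles; "qd": joint speeds; "effort": joint torques, N m; "position": TCP position; "ee_rot": TCP orientation; "contact_force": force on the tool from outside, world axes, zero at the start; "moment": the same for the moment, N m; "width": finger opening in m; "gripper_force": force on a finger pad.
Only numpy, scipy, OpenCV 4.12 (cv2) and the standard library are available. Lean on these libraries where they do the work, as an engineer would, in place of code of your own. Each camera call takes 0.05 s, during which the arm holds its last target. There are 200 camera calls.

## Task

Clamp up the little wooden plinth in the bench jig: first draw the thumb wedge right back to open the jig, then stack the parts squarely and flat in its pocket in order: the thick body, every thin spacer that is lying on the bench, and last the cap with its round disc upward. Then slide the thumb wedge forward until it jams the sliding bar fast against the stack, and finally turn the timer knob so that its pointer is at the long mark. Do not knock over the tin and the jar that stand among the parts.

Things in the scene. Friction and masses are not known exactly. Their poses are not given: they have to be found in the camera images.
- pocket (a point): Centre of the pocket floor of the fixed dark wooden clamping jig, 12 mm above the bench, where a clamped part's centre comes to lie; x along the pocket, y from the fixed posts towards the sliding bar, z up. It takes parts 90 x 50 mm; with the bar open a part goes in best centred at x 0, y +6 mm. Base plate 12 mm thick, x -103 to 87, y -47 to 135 mm.
- end_wall (a point): Top middle of the +x end wall of the pocket; a like one stands at -x. Each is 12 mm thick, y -36 to 28 mm, with inner faces at x = +48 and -48 mm (96 mm apart), flared outward above 66 mm, ending about 77 mm above the pocket floor.
- post (a point): Top centre of the +x one of two fixed posts on the -y side of the pocket: x 25 to 43 and -25 to -43 mm, faces at y = -25 mm, 14 mm thick, 74 mm above the pocket floor. The 50 mm gap between them leaves room for a finger beside a part held across its width.
- pad (a point): Top centre of the +x one of the sliding bar's two upright pads, 12 mm thick, 75 mm above the pocket floor, same x as the posts; faces at y = +38 mm when open. The 50 mm gap between them, for the other finger, is clear to about y = 68 mm, where a low beam (27 mm above the floor) joins the pads.
- jaw: The sliding bar of the jig with its two pads (origin on the bench under the pocket centre when open; axes as the pocket). It moves towards -y of the pocket, 1 mm for every 4 mm of wedge travel, and is moved only by the wedge.
- wedge (a joint): Travel of the light wooden thumb wedge in m along +x of the pocket: 0 = drawn right back (bar open, 63 mm clear between posts and pads), limit 0.065. With parts 50 mm wide in the pocket it jams at about 0.050 to 0.055. It slides against about 5 N of friction, stays where it is left and, once jammed, stays jammed; about 10 to 20 N of push jams it.
- wedge_tab (a point): Top centre of the wedge's upright thumb tab, 85 mm above the bench; the tab is 30 mm along x, 16 mm across y and stands 46 mm above the wedge; clear all round for 45 mm. Axes as the pocket; it travels with the wedge. At wedge = 0 it lies at x = -60, y = 104 mm from the pocket centre.
- timer_knob (a joint): Angle in rad of the black knob on the grey timer box, growing clockwise seen from above, 0 to 3.14. Its white pointer line points to the long mark at 1.57 and to small round dots elsewhere; at 0 it points to +y of the timer, at 1.57 to +x. It stays where it is left (friction 0.05 N m); within 0.15 rad counts as on the mark.
- knob_grip (a point): Point on the knob's axis at the height to grip, 63.5 mm above the bench: the middle of an upright bar 46 mm long (along the pointer, the knob's y axis), 14 mm thick, from 51 to 75 mm above the bench. Its axes turn with the knob: +y is the way the pointer points.
- timer: Fixed grey timer box 105 x 105 x 42 mm, origin at its underside centre below the knob's axis; the long mark on its white dial lies to its +x, small dots round the rest.
- plinth_body: Thick pale wooden block 90 x 50 x 30 mm; underside centre is the origin, x along its length, y across its width, z up; the same if turned end for end.
- spacer1: Thin pale wooden slab 90 x 50 x 10 mm, one of two to four (None when absent); underside centre is the origin, x along its length, y across its width, z up; the same if turned end for end.
- spacer2: Thin pale wooden slab 90 x 50 x 10 mm, one of two to four (None when absent); underside centre is the origin, x along its length, y across its width, z up; the same if turned end for end.
- spacer3: Thin pale wooden slab 90 x 50 x 10 mm, one of two to four (None when absent); underside centre is the origin, x along its length, y across its width, z up; the same if turned end for end.
- spacer4: Thin pale wooden slab 90 x 50 x 10 mm, one of two to four (None when absent); underside centre is the origin, x along its length, y across its width, z up; the same if turned end for end.
- cap: Pale wooden tile 90 x 50 x 10 mm that carries a round disc 44 mm across and 14 mm high in its middle (24 mm in all); underside centre is the origin, x along its length, y across its width, z up; the same if turned end for end.
- tin1: Bystander: a round tin 48 mm across, 50 mm high, standing among the parts; origin at its underside centre.
- tin2: Bystander: a small amber jar 44 mm across, 45 mm high, standing among the parts; origin at its underside centre.

How it is judged:
By the outcome, as a careful person would: the job done as asked, in the order asked, and still so for the second after the job is handed in, with the robot touching nothing.
Of spacer1, spacer2, spacer3, spacer4 only 2 to 4 are there at a start; the rules pass over those that are not, and their reading is None.
At some moment in a run one of plinth_body, spacer1, spacer2, spacer3, spacer4, cap may be knocked a few centimetres aside while the robot is not near it.
Once in a run the grip may slacken for a moment while it holds something.
It also fails if it takes over 208 s, if anything falls off the work surface, if the arm or the gripper's body presses on something with over 40 N, if the wrist force passes 120 N, or if a joint passes its speed limit or range.

## Working session

There is one attempt and no reset: what is moved stays moved. The work goes in short steps, Python scripts to look and compute and a shell command to move; the robot and the scene stay as the last step left them, time stands still between calls to the robot, and variables do not carry over. Pictures are saved under pics/ and viewed, at most 14 in all, crops included, and the job is handed in when it is done.

```bash
ls; mkdir -p pics; python3 - <<'E'
from rig import manip
import cv2
s=manip.get_state();print({k:s[k] for k in('clock','position','ee_rot','contact_force','width')})
for n in('top','side','wrist'):
    d=manip.get_image(n);cv2.imwrite(f'pics/{n}0.png',d['img'][...,::-1]);print(n,d['camera_matrix'],d['k1'],d.get('T',d.get('hand_eye')))
E
```

```text
pics
rig.py
steer.py
{'clock': 0.0, 'position': array([0.20486572, 0.53667209, 0.22981724]), 'ee_rot': array([-2.91689441e-04,  1.81392285e-01,  9.83410362e-01, -9.01756413e-04]), 'contact_force': array([-0.28109603,  0.93033199, -0.60958894]), 'width': 0.08526280492810356}
top [[421.56040781   0.         252.47117128]
 [  0.         421.56040781 186.69436367]
 [  0.           0.           1.        ]] -0.1442643202253816 [[ 0.00142993 -0.99812717  0.06115644  0.45036225]
 [-0.99995698 -0.00198768 -0.00906016  0.03237867]
 [ 0.00916475 -0.06114086 -0.99808707  1.33591972]
 [ 0.          0.          0.          1.        ]]
side [[458.46084703   0.         257.36293938]
 [  0.         458.46084703 188.90028556]
 [  0.           0.           1.        ]] -0.05298808995883736 [[ 0.866447   -0.38170841  0.32182026  0.17855842]
 [-0.49912706 -0.64686827  0.57657057 -0.61712611]
 [-0.01190653 -0.66019704 -0.75099807  0.91261183]
 [ 0.          0.          0.          1.        ]]
wrist [[307.98865148   0.         255.1738052 ]
 [  0.         307.98865148 188.05157259]
 [  0.           0.           1.        ]] -0.08166641388836314 [[ 1.91269794e-04 -9.62168389e-01 -2.72455419e-01  6.97518072e-02]
 [ 9.99999949e-01  2.53884819e-04 -1.94564538e-04  2.59492638e-04]
 [ 2.56376143e-04 -2.72455367e-01  9.62168388e-01 -1.42375748e-01]
 [ 0.00000000e+00  0.00000000e+00  0.00000000e+00  1.00000000e+00]]
```
```bash
python3 - <<'E'
import cv2
for n in('top','side'):
    i=cv2.imread(f'pics/{n}0.png');cv2.imwrite(f'pics/{n}0b.png',cv2.resize(i,(800,600),interpolation=cv2.INTER_CUBIC))
E
```

View pics/top0b.png

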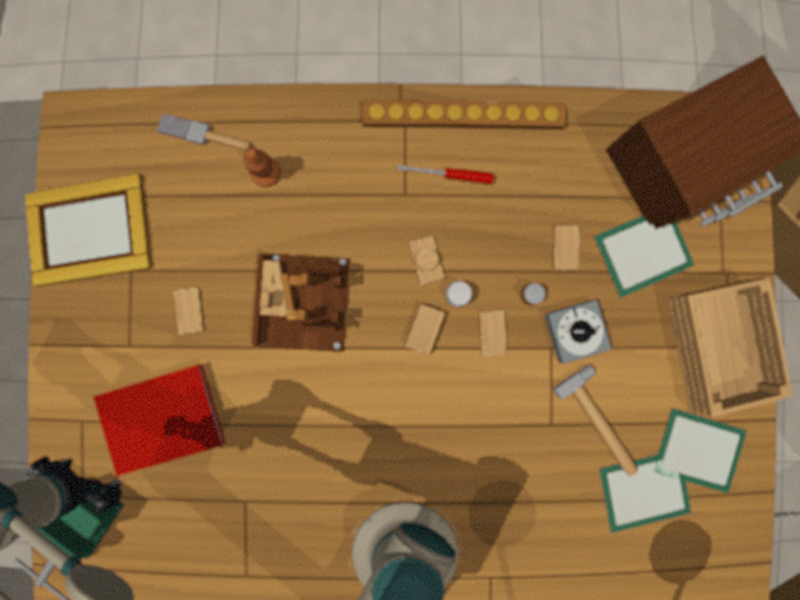

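View pics/side0b.png

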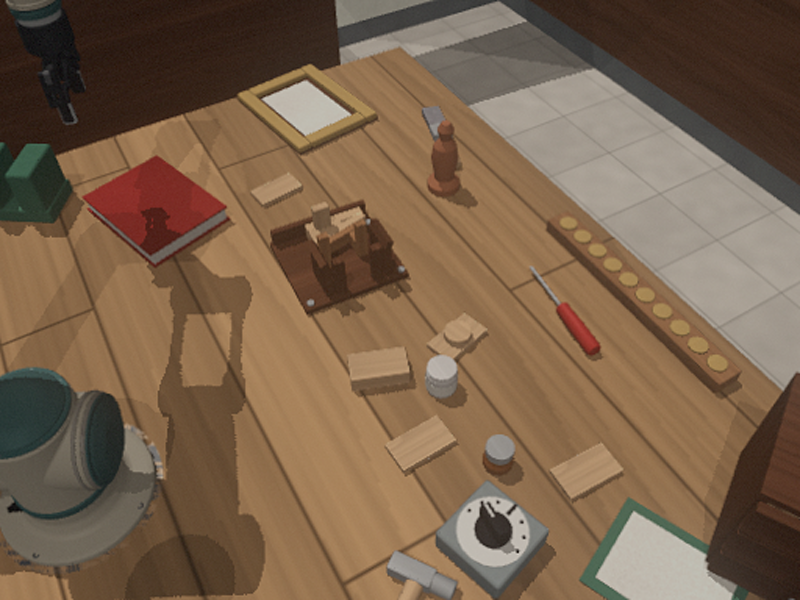

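Top view (800x600 px): jig at (302,302), cap (427,260), body (426,328), spacers (493,333), (567,247), (188,311), tin (459,293), jar (534,293), timer (580,331). The side view shows the same three spacers.

```bash
cat > h.py <<'E'
from rig import manip
import numpy as np, cv2
from scipy.spatial.transform import Rotation as R
def shot(n,save=None):
    s=manip.get_state();d=manip.get_image(n)
    if n=='wrist':
        q=s['ee_rot'];T=np.eye(4);T[:3,:3]=R.from_quat([q[1],q[2],q[3],q[0]]).as_matrix();T[:3,3]=s['position']
        d['T']=T@d['hand_eye']
    if save: cv2.imwrite(f'pics/{save}.png',d['img'][...,::-1]); np.savez(f'pics/{save}.npz',**d)
    return d
def load(save): return dict(np.load(f'pics/{save}.npz'))
def proj(d,P):
    Ti=np.linalg.inv(d['T']);c=np.atleast_2d(P)@Ti[:3,:3].T+Ti[:3,3]
    s=c[:,:2]/c[:,2:];s=s*(1+d['k1']*(s**2).sum(1,keepdims=True))
    K=d['camera_matrix'];return s*[K[0,0],K[1,1]]+K[:2,2]
def ray(d,uv):
    K=d['camera_matrix'];dist=np.array([float(d['k1']),0,0,0,0])
    s=cv2.undistortPoints(np.array([[uv]],float),K,dist)[0,0]
    return d['T'][:3,3],d['T'][:3,:3]@np.r_[s,1]
def onz(d,uv,z):
    o,v=ray(d,uv);return o+v*(z-o[2])/v[2]
def tri(obs):  # [(d,uv),...]
    A=np.zeros((3,3));b=np.zeros(3)
    for d,uv in obs:
        o,v=ray(d,uv);v=v/np.linalg.norm(v);M=np.eye(3)-np.outer(v,v);A+=M;b+=M@o
    return np.linalg.solve(A,b)
def yaw(s):
    q=s['ee_rot'];m=R.from_quat([q[1],q[2],q[3],q[0]]).as_matrix();return m,np.arctan2(m[1,1],m[0,1])
def go(x,y,z,a=None):
    """print tool-axis displacement to TCP goal; a=world angle of tool y (mod pi)"""
    s=manip.get_state();m,w=yaw(s)
    t=0
    if a is not None: t=-((a-w+np.pi/2)%np.pi-np.pi/2)
    print('tool d',np.round(m.T@(np.array([x,y,z])-s['position']),4),'turn(tool z)',round(t,3),'| after turn d',np.round((m@R.from_euler('z',t).as_matrix()).T@(np.array([x,y,z])-s['position']),4),'q6',round(s['qpos'][5],2),'yaw',round(w,3))
E
python3 - <<'E'
from h import *
t=shot('top','t0');s=shot('side','s0')
f=1.5625
for n,u,v,z in [('jig',(302,302),0,.06),('cap',(427,260),(457,332),.024),('body',(426,328),(379,360),.03),('sA',(493,333),(421,444),.01),('sB',(567,247),(587,471),.01),('sC',(188,311),(277,190),.01),('tin',(459,293),(442,365),.05),('jar',(534,293),(500,445),.045),('knob',(581,331),(490,515),.07)]:
    print(n,onz(t,np.array(u)/f,z).round(3),tri([(t,np.array(u)/f),(s,np.array(v)/f)]).round(3) if v else '')
import cv2
a=cv2.imread('pics/t0.png')[150:235,150:235];b=cv2.imread('pics/s0.png')[110:210,160:275]
cv2.imwrite('pics/jigcrop.png',np.hstack([cv2.resize(a,(400,400),interpolation=cv2.INTER_CUBIC),cv2.resize(b,(400,400),interpolation=cv2.INTER_CUBIC)]))
go(0.40,0.18,0.35,np.pi/2)
E
```

```text
jig [0.508 0.2   0.06 ] 
cap [ 0.595 -0.045  0.024] [ 0.595 -0.045  0.023]
body [ 0.458 -0.042  0.03 ] [ 0.458 -0.041  0.039]
sA [ 0.448 -0.179  0.01 ] [ 0.449 -0.18   0.006]
sB [ 0.624 -0.334  0.01 ] [ 0.625 -0.334  0.008]
sC [0.491 0.441 0.01 ] [0.493 0.442 0.004]
tin [ 0.527 -0.106  0.05 ] [ 0.528 -0.106  0.054]
jar [ 0.527 -0.256  0.045] [ 0.528 -0.255  0.048]
knob [ 0.452 -0.342  0.07 ] [ 0.452 -0.341  0.074]
tool d [-0.3095 -0.264  -0.1195] turn(tool z) -0.365 | after turn d [-0.1949 -0.3571 -0.1195] q6 -0.12 yaw 1.206
```

View pics/jigcrop.png

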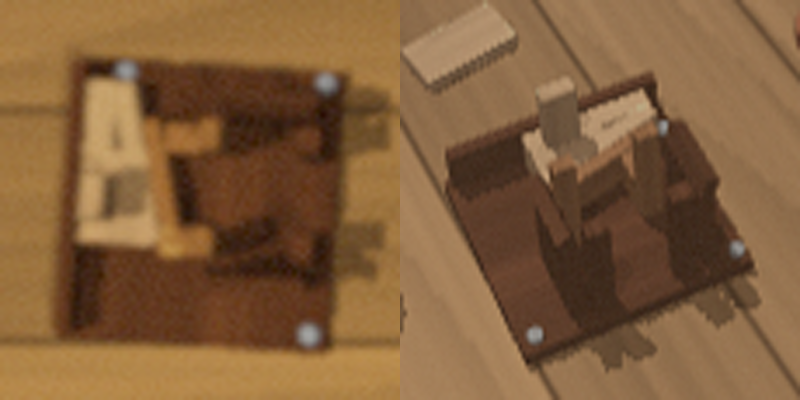

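Crops: the jig is seen with the pads at (190,135)/(185,240), the posts to the right, and the wedge partly forward, with its tab top near (118,195). I'll look closer with the wrist camera.

```bash
python3 steer.py '[0, 0, 0, -0.122, 0, 0, 0, -0.122, 0, 0, 0, -0.122]' 0.085 40
python3 - <<'E'
from h import *
go(0.44,0.2,0.27)
E
```

```text
clock: 0.5
position: [0.2051, 0.5371, 0.2305]
ee_rot: [-0.0, -0.004, 1.0, -0.0]
contact_force: [-0.6, -0.6, 0.5]
width: 0.0852
gripper_force: 0.0
tool d [-0.2325 -0.3388 -0.0394] turn(tool z) 0 | after turn d [-0.2325 -0.3388 -0.0394] q6 -0.49 yaw 1.578
```

```bash
R='';python3 steer.py '[-0.0232, -0.034, -0.004, 0, -0.0232, -0.034, -0.004, 0, -0.0232, -0.034, -0.004, 0, -0.0232, -0.034, -0.004, 0, -0.0232, -0.034, -0.004, 0]'|tail -0;python3 steer.py '[-0.0232, -0.034, -0.004, 0, -0.0232, -0.034, -0.004, 0, -0.0232, -0.034, -0.004, 0, -0.0232, -0.034, -0.004, 0, -0.0232, -0.034, -0.004, 0]'|tail -0;python3 steer.py '[0, 0, 0, 0, 0, 0, 0, 0]'
python3 - <<'E'
from h import *
d=shot('wrist','w1');cv2.imwrite('pics/w1b.png',cv2.resize(d['img'][...,::-1],(800,600),interpolation=cv2.INTER_CUBIC))
E
```

```text
clock: 1.5
position: [0.4388, 0.1956, 0.2708]
ee_rot: [0.0, 0.002, 1.0, 0.0]
contact_force: [0.0, 1.1, -0.4]
width: 0.0849
gripper_force: 0.0Exception ignored on flushing sys.stdout:
BrokenPipeError: [Errno 32] Broken pipe
Exception ignored on flushing sys.stdout:
BrokenPipeError: [Errno 32] Broken pipe
```

View pics/w1b.png

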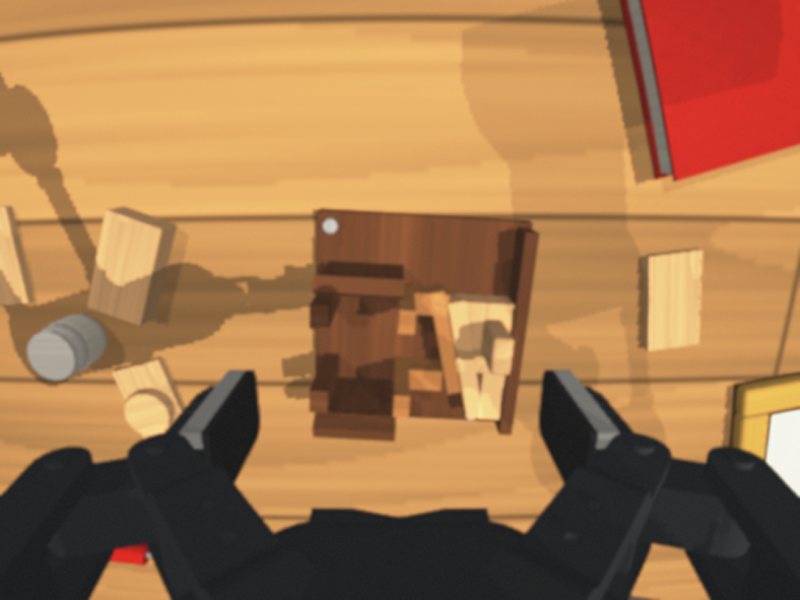

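Wrist view (800x600): jig base corner at (316,210), -x end wall top near (360,285), posts (322,308)/(318,400), pads (430,300)/(425,378), tab top near (502,350), sC (674,300), body (135,260), cap (150,405).

```bash
cat > fit.py <<'E'
from h import *
from scipy.optimize import minimize
def rect(x0,x1,y0,y1,z): 
    c=[(x0,y0,z),(x1,y0,z),(x1,y1,z),(x0,y1,z)];return [(c[i],c[(i+1)%4]) for i in range(4)]
def box(lx,ly,h,z0=0): return rect(-lx/2,lx/2,-ly/2,ly/2,z0+h)
def circ(r,z,n=24):
    a=np.linspace(0,2*np.pi,n+1);return [((r*np.cos(a[i]),r*np.sin(a[i]),z),(r*np.cos(a[i+1]),r*np.sin(a[i+1]),z)) for i in range(n)]
BODY=box(.09,.05,.03);SP=box(.09,.05,.01);CAP=box(.09,.05,.01)+circ(.022,.024)
P=.012
JIG=rect(-.103,.087,-.047,.135,P)[:1]+[((-.103,-.047,P),(-.103,.1,P)),((-.103,-.047,P),(.087,-.047,P))]+[e for s in(1,-1) for e in rect(s*.034-.009,s*.034+.009,-.039,-.025,P+.074)]
def pts(edges,p,n=15):
    c,s=np.cos(p[2]),np.sin(p[2]);Rz=np.array([[c,-s,0],[s,c,0],[0,0,1]])
    z0=p[3] if len(p)>3 else 0
    t=np.linspace(.05,.95,n)[:,None];out=[]
    for a,b in edges:
        a=np.array(a);b=np.array(b);out.append((a+(b-a)*t)@Rz.T+[p[0],p[1],z0])
    return out
def grads(d,sg=1.0):
    g=cv2.GaussianBlur(np.asarray(d['img']).astype(np.float32),(0,0),sg)
    return cv2.Sobel(g,cv2.CV_32F,1,0),cv2.Sobel(g,cv2.CV_32F,0,1)
def score(p,edges,views):
    tot=0
    for d,(gx,gy) in views:
        for q in pts(edges,p):
            uv=proj(d,q).astype(np.float32);t=uv[-1]-uv[0];L=np.linalg.norm(t);n=np.array([-t[1],t[0]])/max(L,1e-6)
            sx=cv2.remap(gx,uv[None],None,cv2.INTER_LINEAR)[0];sy=cv2.remap(gy,uv[None],None,cv2.INTER_LINEAR)[0]
            tot+=np.sqrt((np.abs((sx@np.ones(3))*n[0]+(sy@np.ones(3))*n[1]))).mean()*L
    return -tot
def fit(edges,p0,views,span=(.012,.012,.2)):
    V=[(d,grads(d,2)) for d in views];rng=np.random.default_rng(0)
    c=np.array(p0)+rng.uniform(-1,1,(400,3))*span;c[0]=p0
    v=[score(p,edges,V) for p in c];best=sorted(zip(v,map(tuple,c)))[:5]
    V=[(d,grads(d,1)) for d in views]
    r=min((minimize(score,b[1],args=(edges,V),method='Nelder-Mead',options=dict(initial_simplex=np.array(b[1])+np.vstack([np.zeros(3),np.diag([.004,.004,.05])]))) for b in best),key=lambda r:r.fun)
    return r.x
def draw(img,d,edges,p,col=(0,0,255),sc=4,off=(0,0)):
    for q in pts(edges,p):
        uv=(proj(d,q)-off+.5)*sc;cv2.polylines(img,[np.int32(uv)],False,col,1)
E
python3 - <<'E'
from fit import *
w,t,s=load('w1'),load('t0'),load('s0')
j=fit(JIG,(.516,.157,-.04),[w,t],(.012,.012,.06));print('jig',j)
jw=fit(JIG,j,[w],(.006,.006,.03));print('jig w',jw)
b=fit(BODY,(.458,-.042,.3),[w,t,s],(.012,.012,.8));print('body',b)
c=fit(CAP,(.595,-.045,.2),[w,t,s],(.01,.01,.8));print('cap',c)
sc=fit(SP,(.491,.441,.1),[w,t,s]);print('sC',sc)
np.save('jig.npy',j)
x,y,W,H=0,115,470,180
I=cv2.resize(w['img'][115:295,190:350,::-1],None,fx=3.3,fy=3.3,interpolation=cv2.INTER_CUBIC)
draw(I,w,JIG,j,sc=3.3,off=(190,115))
K=cv2.resize(w['img'][115:295,40:125,::-1],None,fx=3.3,fy=3.3,interpolation=cv2.INTER_CUBIC)
draw(K,w,BODY,b,sc=3.3,off=(40,115));draw(K,w,CAP,c,sc=3.3,off=(40,115))
cv2.imwrite('pics/ov1.png',np.hstack([K[:,:260],I]))
E
```

```text
jig [ 0.51341355  0.1661036  -0.05808834]
jig w [ 0.51333323  0.16675423 -0.05743235]
body [ 0.45553301 -0.03649816 -0.35314256]
cap [ 0.5970305  -0.04128704  0.26095417]
sC [0.49175871 0.44349411 0.13628055]
```

View pics/ov1.png

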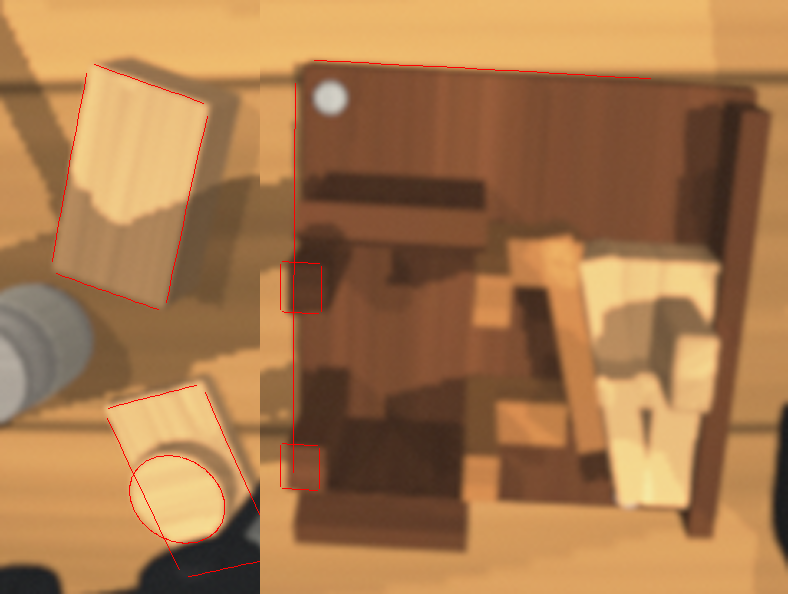

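Body and jig overlays match (post tops predicted at (300,288)/(300,467)); pad tops at (492,300)/(481,478), tab top around (696,372) in the overlay. Now measuring the tab and end wall in the jig frame.

```bash
cat >> fit.py <<'E'
def tojig(P,j):
    c,s=np.cos(j[2]),np.sin(j[2]);d=np.array(P[:2])-j[:2];return np.array([c*d[0]+s*d[1],-s*d[0]+c*d[1]])*1e3
def fromjig(x,y,j):
    c,s=np.cos(j[2]),np.sin(j[2]);return j[:2]+np.array([c*x-s*y,s*x+c*y])/1e3
E
python3 - <<'E'
from fit import *
w=load('w1');j=np.load('jig.npy')
px=lambda x,y:(190+(x-260)/3.3-.5,115+y/3.3-.5)
for n,q,z in[('tab',(696,372),.085),('tabTR',(718,335),.085),('tabBL',(672,410),.085),('wall-x inner',(485,245),.089),('wall-x outer L',(303,205),.089),('wall+x outer bot',(467,550),.089),('wall+x BL',(295,543),.089),('pad-',(492,300),.087),('pad+',(481,478),.087),('post+ll',(281,490),.086),('post+ul',(281,445),.086)]:
    print(n,tojig(onz(w,px(*q),z),j).round(1))
t=load('t0');k=.2125
for n,q in[('tab top in topcam',(118,195))]: print(n,tojig(onz(t,(150+q[0]*k,150+q[1]*k),.085),j).round(1))
print('tab at 0',fromjig(-60,104,j))
E
```

```text
tab [-10.2 106. ]
tabTR [-24.3 112.1]
tabBL [ 4.7 99.2]
wall-x inner [-53.4  29.6]
wall-x outer L [-63.8 -31. ]
wall+x outer bot [62.7 29.6]
wall+x BL [ 63.5 -33.4]
pad- [-33.6  33.1]
pad+ [34.  33.1]
post+ll [ 43.7 -38.9]
post+ul [ 25.5 -38.8]
tab top in topcam [-6.  85.4]
tab at 0 [0.45955254 0.27341153]
```

The jig model agrees to about 1–2 mm: walls at ±63 mm, pads at ±34 mm, and the tab at x=-10 (wedge ≈ 0.05). I'll shift the jig +1 mm in y and grip the tab.

```bash
python3 - <<'E'
from fit import *
j=np.array([.5134,.1671,-.058]);np.save('jig.npy',j)
print(fromjig(-10,104.5,j));p=fromjig(-10,104.5,j);go(p[0],p[1],.12,np.pi/2-.058)
E
```

```text
[0.50947442 0.27200396]
tool d [-0.0718  0.0751  0.1505] turn(tool z) 0.057 | after turn d [-0.0674  0.0791  0.1505] q6 -1.29 yaw 1.569
```

```bash
python3 steer.py '[0, 0, 0, 0.057, -0.0225, 0.0264, 0, 0, -0.0225, 0.0264, 0, 0, -0.0224, 0.0263, 0.02, 0, 0, 0, 0.04, 0]' 0.045 40 >/dev/null; python3 steer.py '[0, 0, 0.04, 0, 0, 0, 0.04, 0, 0, 0, 0.0105, 0, 0, 0, 0, 0]'
python3 - <<'E'
from fit import *
j=np.load('jig.npy');p=fromjig(-10,104.5,j);go(p[0],p[1],.073,np.pi/2-.058)
d=shot('wrist','w2');I=d['img'][150:384,128:384,::-1]
cv2.imwrite('pics/w2b.png',cv2.resize(I,None,fx=2.5,fy=2.5,interpolation=cv2.INTER_CUBIC))
E
```

```text
clock: 2.3
position: [0.5056, 0.2731, 0.1168]
ee_rot: [-0.004, 0.027, 1.0, -0.001]
contact_force: [-0.5, -0.4, -0.2]
width: 0.045
gripper_force: 0.0
tool d [-0.0043 -0.0007  0.0438] turn(tool z) 0.004 | after turn d [-0.0043 -0.0007  0.0438] q6 -1.14 yaw 1.517
```

View pics/w2b.png

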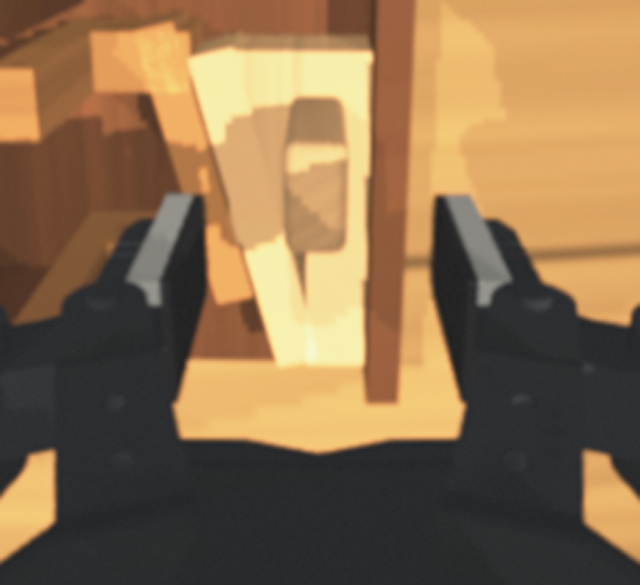

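The tab (290–347, 145–250) sits centred between the fingers at column 318. I'll descend and grip.

```bash
python3 - <<'E'
from fit import *
print(tojig(onz(load('w2'),(128+318/2.5,150+198/2.5),.085),np.load('jig.npy')))
E
python3 steer.py '[-0.004, 0, 0.015, 0, 0, 0, 0.029, 0, 0, 0, 0, 0]'; python3 steer.py '[0, 0, 0, 0, 0, 0, 0, 0, 0, 0, 0, 0, 0, 0, 0, 0, 0, 0, 0, 0]' 0 50
```

```text
[ -8.37129612 105.74102331]
clock: 2.6
position: [0.5124, 0.2726, 0.0756]
ee_rot: [-0.001, 0.028, 1.0, -0.0]
contact_force: [-0.5, -0.6, -0.3]
width: 0.0449
gripper_force: 0.0
clock: 3.02
position: [0.5147, 0.2717, 0.0791]
ee_rot: [0.002, 0.028, 1.0, -0.0]
contact_force: [-1.8, -5.1, 6.0]
width: 0.0141
gripper_force: 49.6
```

```bash
python3 steer.py '[0.011, 0, 0, 0, 0.011, 0, 0, 0, 0.011, 0, 0, 0, 0.011, 0, 0, 0, 0.009, 0, 0, 0]'; python3 steer.py '[0, 0, 0, 0, 0, 0, 0, 0]'; python3 - <<'E'
from fit import *
print(tojig(manip.get_state()['position'],np.load('jig.npy')))
E
```

```text
clock: 3.43
position: [0.4649, 0.2747, 0.0792]
ee_rot: [0.006, 0.027, 1.0, -0.0]
contact_force: [7.2, -7.0, 3.0]
width: 0.0138
gripper_force: 49.2
clock: 3.6
position: [0.4642, 0.2748, 0.0792]
ee_rot: [0.005, 0.027, 1.0, -0.0]
contact_force: [4.8, -5.6, 3.4]
width: 0.0141
gripper_force: 49.8
[-55.34828256 104.6260632 ]
```

```bash
python3 steer.py '[0.003, 0, 0, 0, 0.003, 0, 0, 0, 0, 0, 0, 0]'; python3 steer.py '[0.004, 0, 0, 0, 0, 0, 0, 0]';python3 steer.py '[0.004, 0, 0, 0, 0, 0, 0, 0]'; python3 - <<'E'
from fit import *
print(tojig(manip.get_state()['position'],np.load('jig.npy')))
E
```

```text
clock: 3.85
position: [0.4641, 0.2748, 0.0793]
ee_rot: [0.01, 0.026, 1.0, -0.0]
contact_force: [16.3, -9.6, -4.9]
width: 0.0138
gripper_force: 49.3
clock: 4.02
position: [0.4639, 0.2748, 0.0794]
ee_rot: [0.014, 0.026, 1.0, -0.0]
contact_force: [23.3, -11.0, -11.2]
width: 0.014
gripper_force: 49.6
clock: 4.18
position: [0.4615, 0.275, 0.0796]
ee_rot: [0.015, 0.026, 1.0, 0.0]
contact_force: [25.7, -12.5, -12.8]
width: 0.0145
gripper_force: 33.6
[-58.05829148 104.72144739]
```

Hard stop reached. Release, rise, and view the parts.

```bash
python3 steer.py '[-0.012, 0, 0, 0, 0, 0, 0, 0, 0, 0, 0, 0, 0, 0, 0, 0]' 0.045 >/dev/null; python3 steer.py '[0, 0, -0.04, 0, 0, 0, -0.04, 0, 0, 0, -0.04, 0, 0, 0, -0.04, 0, 0, 0, -0.04, 0]'; python3 - <<'E'
from fit import *
shot('wrist','w3')
go(.46,-.17,.30,np.pi/2)
E
```

```text
clock: 4.93
position: [0.4564, 0.2758, 0.2783]
ee_rot: [-0.001, 0.027, 1.0, 0.0]
contact_force: [1.1, 0.8, 0.6]
width: 0.0453
gripper_force: 0.0
tool d [-0.0241 -0.4469 -0.0161] turn(tool z) -0.055 | after turn d [ 3.000e-04 -4.475e-01 -1.610e-02] q6 -1.1 yaw 1.516
```

```bash
python3 steer.py '[0, 0, -0.02, -0.055, 0, -0.0407, 0, 0, 0, -0.0407, 0, 0, 0, -0.0407, 0, 0, 0, -0.0407, 0, 0]' 0.08 >/dev/null; python3 steer.py '[0, -0.0407, 0, 0, 0, -0.0407, 0, 0, 0, -0.0407, 0, 0, 0, -0.0407, 0, 0, 0, -0.0407, 0, 0]' >/dev/null;python3 steer.py '[0, -0.0407, 0, 0, 0, -0.0407, 0, 0, 0, 0, 0, 0, 0, 0, 0, 0, 0, 0, 0, 0]'; python3 - <<'E'
from fit import *
w=shot('wrist','w4');t=shot('top','t1');s=shot('side','s1')
V=[w,t,s]
res={}
for n,E,p,sp in[('body',BODY,(.4555,-.0365,-.353),(.012,.012,.3)),('cap',CAP,(.597,-.043,.2),(.008,.008,.3)),('sA',SP,(.449,-.18,.05),(.01,.01,.3)),('sB',SP,(.625,-.334,-.05),(.01,.01,.3)),('sC',SP,(.4918,.4435,.136),(.012,.012,.2))]:
    U=V if n not in('sC',) else [load('w3'),t,s]
    a=fit(E,p,U,sp);b=fit(E,a,U[:1],(.004,.004,.05));res[n]=a;print(n,a.round(4),'wrist only',b.round(4))
np.save('parts.npy',res,allow_pickle=True)
I=cv2.resize(w['img'][...,::-1],(800,600),interpolation=cv2.INTER_CUBIC)
for n,E in[('body',BODY),('cap',CAP),('sA',SP),('sB',SP)]: draw(I,w,E,res[n],sc=1.5625)
cv2.imwrite('pics/w4b.png',I)
E
```

```text
clock: 6.23
position: [0.4574, -0.1711, 0.2958]
ee_rot: [-0.0, 0.001, 1.0, 0.001]
contact_force: [0.0, 0.2, -0.3]
width: 0.0799
gripper_force: 0.0
body [ 0.4555 -0.0377 -0.3587] wrist only [ 0.4552 -0.0376 -0.359 ]
cap [ 0.5969 -0.0424  0.2665] wrist only [ 0.596  -0.042   0.2666]
sA [ 0.4485 -0.1762  0.0462] wrist only [ 0.448  -0.176   0.0472]
sB [ 0.6257 -0.3307 -0.0757] wrist only [ 0.6263 -0.3282 -0.1334]
sC [0.4927 0.4446 0.1341] wrist only [0.4925 0.4449 0.1304]
```

View pics/w4b.png

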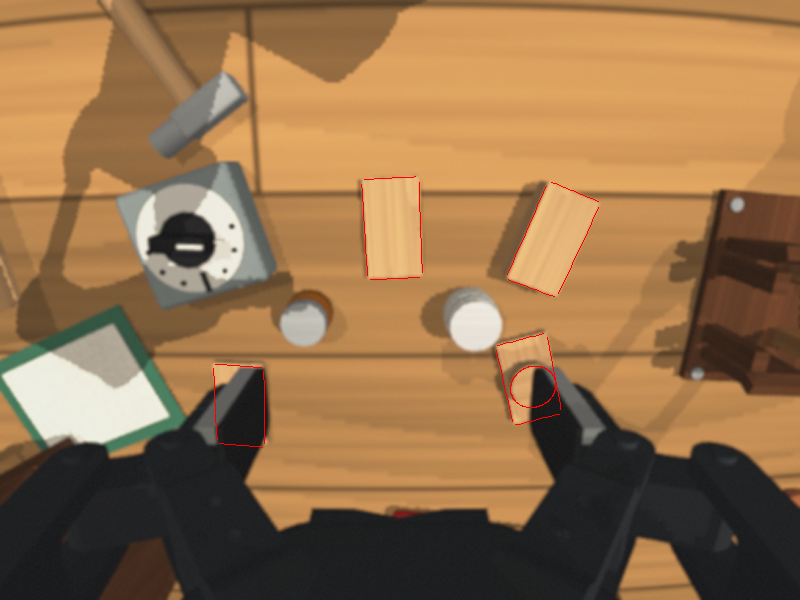

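sA, body and cap overlays fit; sB is partly hidden by a finger. The knob is at (187,240) and the timer's long mark at (207,281). Grasp the body.

```bash
python3 - <<'E'
from fit import *
go(.4552,-.0376,.033,np.pi/2-.359)
E
```

```text
tool d [0.0025 0.1326 0.2633] turn(tool z) 0.361 | after turn d [0.0491 0.1232 0.2633] q6 -2.07 yaw 1.572
```

```bash
python3 steer.py '[0, 0.0332, 0.02, 0.1203, 0, 0.0332, 0.02, 0.1203, 0, 0.0331, 0.02, 0.1204, 0, 0.0331, 0.02, 0, 0.0025, 0, 0.03, 0]' 0.07 40 >/dev/null; python3 steer.py '[0, 0, 0.04, 0, 0, 0, 0.04, 0, 0, 0, 0.02, 0, 0, 0, 0, 0, 0, 0, 0, 0]'; python3 - <<'E'
from fit import *
go(.4552,-.0376,.033,np.pi/2-.359)
E
```

```text
clock: 7.22
position: [0.4782, -0.0427, 0.0871]
ee_rot: [-0.001, 0.175, 0.985, 0.0]
contact_force: [-0.4, 0.4, -0.2]
width: 0.07
gripper_force: 0.0
tool d [ 0.0232 -0.0031  0.0542] turn(tool z) 0.007 | after turn d [ 0.0232 -0.0033  0.0542] q6 -1.45 yaw 1.219
```

```bash
python3 steer.py '[0.0232, -0.0033, 0, 0.007, 0, 0, 0.03, 0, 0, 0, 0.0238, 0, 0, 0, 0, 0, 0, 0, 0, 0]'; python3 - <<'E'
from fit import *
go(.4552,-.0376,.033,np.pi/2-.359)
E
python3 steer.py '[0, 0, 0, 0, 0, 0, 0, 0, 0, 0, 0, 0, 0, 0, 0, 0, 0, 0, 0, 0]' 0 60
```

```text
clock: 7.63
position: [0.4567, -0.039, 0.0349]
ee_rot: [0.001, 0.179, 0.984, 0.0]
contact_force: [0.0, 0.7, 0.7]
width: 0.07
gripper_force: 0.0
tool d [0.0019 0.0007 0.0019] turn(tool z) -0.002 | after turn d [0.0019 0.0007 0.0019] q6 -1.45 yaw 1.21
clock: 8.05
position: [0.4563, -0.0392, 0.0343]
ee_rot: [0.001, 0.18, 0.984, 0.0]
contact_force: [-0.1, 0.6, -0.1]
width: 0.0092
gripper_force: 0.0
```

```bash
python3 steer.py '[0, 0, -0.04, 0, 0, 0, -0.04, 0, 0, 0, -0.04, 0, 0, 0, -0.04, 0, 0, 0, -0.04, 0]' 0.07; python3 - <<'E'
from fit import *
w=shot('wrist','w5');s=shot('side','s2');t=shot('top','t2')
A=cv2.resize(w['img'][...,::-1],(400,300));B=cv2.resize(s['img'][170:320,190:390,::-1],(400,300));C=cv2.resize(load('t1')['img'][130:240,80:430,::-1],(800,251))
cv2.imwrite('pics/w5b.png',np.vstack([np.hstack([A,B]),C]))
E
```

```text
clock: 8.47
position: [0.4552, -0.0389, 0.2359]
ee_rot: [0.0, 0.18, 0.984, 0.0]
contact_force: [1.1, -0.5, 0.4]
width: 0.069
gripper_force: 0.0
```

View pics/w5b.png

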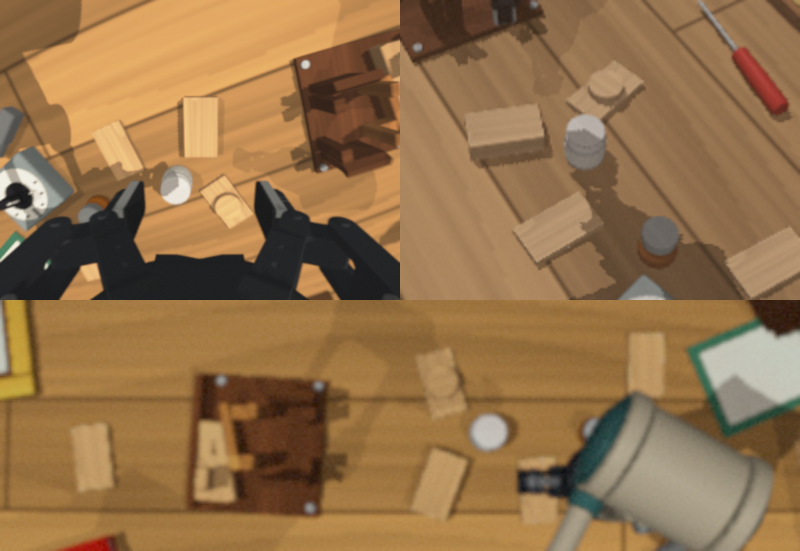

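```bash
python3 - <<'E'
from fit import *
w,s,t=load('w5'),load('s2'),load('t2')
for n,E,p in[('body',BODY,(.4555,-.0365,-.353)),('cap',CAP,(.597,-.043,.27)),('sA',SP,(.4485,-.176,.05))]:
    print(n,fit(E,p,[w],(.02,.02,.3)).round(4),fit(E,p,[s],(.02,.02,.3)).round(4),-score(p,E,[(w,grads(w))]))
    
# body height from wrist-view pairs: fit with height free in w4,w5
for h in(.01,.02,.03,.04):
    E=box(.09,.05,h);a=fit(E,(.4555,-.0375,-.356),[load('w1')],(.015,.015,.1));b=fit(E,(.4555,-.0375,-.356),[load('w4')],(.015,.015,.1));c=fit(E,(.4555,-.0375,-.356),[w],(.015,.015,.1));print(h,a.round(4),b.round(4),c.round(4))
E
```

```text
body [ 0.4559 -0.0372 -0.351 ] [ 0.4561 -0.0384 -0.3598] 4090.124359250336
cap [ 0.5973 -0.0419  0.2703] [ 0.5983 -0.0426  0.2758] 4174.225937166034
sA [ 0.448  -0.177   0.0521] [ 0.4494 -0.1776  0.0396] 2937.024433934478
0.01 [ 0.4587 -0.0476 -0.3543] [ 0.4586 -0.0314 -0.3528] [ 0.4581 -0.0382 -0.3511]
0.02 [ 0.457  -0.0418 -0.3551] [ 0.457  -0.0345 -0.3539] [ 0.4574 -0.0378 -0.3567]
0.03 [ 0.4551 -0.0359 -0.3555] [ 0.4552 -0.0375 -0.3601] [ 0.4558 -0.0372 -0.3509]
0.04 [ 0.4534 -0.0303 -0.3572] [ 0.4521 -0.04   -0.355 ] [ 0.4528 -0.0359 -0.3575]
```

```bash
python3 steer.py '[0.0005, 0.0015, 0.04, 0, 0, 0, 0.04, 0, 0, 0, 0.04, 0, 0, 0, 0.04, 0, 0, 0, 0.04, 0]' .07 40 >/dev/null; python3 steer.py '[0, 0, 0.008, 0, 0, 0, 0, 0, 0, 0, 0, 0]'; python3 - <<'E'
from fit import *
s=shot('side','s3');w=shot('wrist','w6')
cv2.imwrite('pics/s3b.png',np.hstack([cv2.resize(s['img'][150:290,190:330,::-1],(400,400)),cv2.resize(w['img'][130:384,128:384,::-1],(400,400))]))
E
python3 steer.py '[0, 0, 0, 0]' 0 40;python3 steer.py '[0, 0, 0, 0]' ;python3 steer.py '[0, 0, 0, 0]'
```

```text
clock: 9.28
position: [0.4559, -0.0375, 0.0257]
ee_rot: [-0.0, 0.18, 0.984, 0.0]
contact_force: [0.6, -0.6, 0.5]
width: 0.07
gripper_force: 0.0
clock: 9.47
position: [0.4577, -0.0379, 0.0276]
ee_rot: [0.002, 0.18, 0.984, -0.0]
contact_force: [-0.3, 0.1, -0.5]
width: 0.0593
gripper_force: 0.0
clock: 9.55
position: [0.4572, -0.0378, 0.0273]
ee_rot: [0.002, 0.18, 0.984, -0.0]
contact_force: [-0.3, -1.1, 0.1]
width: 0.047
gripper_force: 0.0
clock: 9.63
position: [0.458, -0.0379, 0.0285]
ee_rot: [0.003, 0.18, 0.984, -0.0]
contact_force: [-1.0, 2.1, 27.7]
width: 0.0343
gripper_force: 14.7
```

View pics/s3b.png

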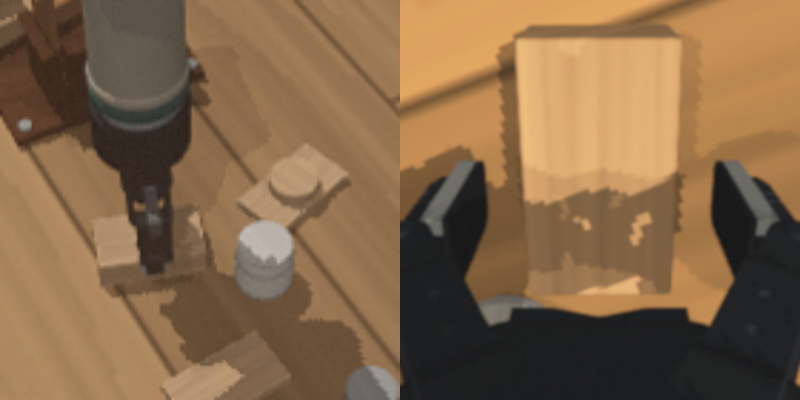

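The wrist crop shows the fingertips level with the block's top, closing over it instead of beside it, so the real tips stand much less far ahead of the TCP than stated. I'll touch the bench beside the block to calibrate.

```bash
python3 steer.py '[0, 0, -0.004, 0, 0, 0, 0, 0, 0, 0, 0, 0, 0, 0, 0, 0]' 0.07 40 |sed -n '2p;4,5p'; python3 steer.py '[0, 0, 0.006, 0, 0, 0, 0, 0]' |sed -n '2p;4,5p'; python3 steer.py '[0, 0, 0.006, 0, 0, 0, 0, 0]' |sed -n '2p;4,5p';python3 steer.py '[0, 0, 0.004, 0, 0, 0, 0, 0]' |sed -n '2p;4,5p'
```

```text
position: [0.4558, -0.0374, 0.0298]
contact_force: [0.3, 0.9, -0.1]
width: 0.0696
position: [0.455, -0.0373, 0.0226]
contact_force: [-0.5, 0.7, 0.4]
width: 0.0699
position: [0.455, -0.0372, 0.0164]
contact_force: [-0.6, -0.4, 0.3]
width: 0.0699
position: [0.4554, -0.0373, 0.0129]
contact_force: [-0.8, -1.0, 0.4]
width: 0.07
```

```bash
python3 steer.py '[0, 0, 0.004, 0, 0, 0, 0, 0]' |sed -n '2p;4,5p'; python3 steer.py '[0, 0, 0.003, 0, 0, 0, 0, 0]' |sed -n '2p;4,5p'; python3 - <<'E'
from fit import *
w=shot('wrist','w7');s=shot('side','s4')
cv2.imwrite('pics/s4b.png',np.hstack([cv2.resize(s['img'][150:290,190:330,::-1],(400,400)),cv2.resize(w['img'][130:384,128:384,::-1],(400,400))]))
E
```

```text
position: [0.4555, -0.0374, 0.0091]
contact_force: [0.1, 0.0, 0.6]
width: 0.0703
position: [0.4556, -0.0374, 0.0063]
contact_force: [0.3, 0.3, 0.0]
width: 0.07
```

View pics/s4b.png

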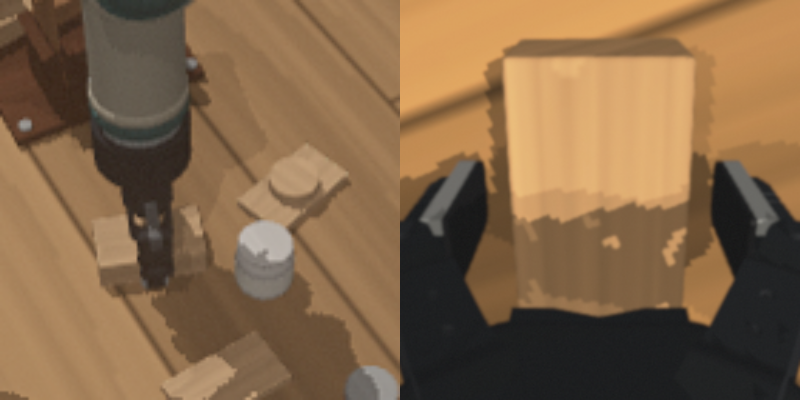

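The tips now sit about 10 mm above the bench, beside the block, with TCP at 6 mm. So tip z ≈ TCP z + 3–4 mm. Closing here.

```bash
python3 steer.py '[0, 0, 0, 0, 0, 0, 0, 0, 0, 0, 0, 0, 0, 0, 0, 0]' 0 60; python3 steer.py '[0, 0, -0.03, 0, 0, 0, -0.04, 0, 0, 0, -0.04, 0, 0, 0, -0.04, 0, 0, 0, 0, 0]'; python3 - <<'E'
from fit import *
j=np.load('jig.npy');p=fromjig(0,6,j);print(p);go(p[0],p[1],.15,np.pi/2-.058)
E
```

```text
clock: 11.23
position: [0.4562, -0.0375, 0.0071]
ee_rot: [0.0, 0.18, 0.984, 0.0]
contact_force: [-0.7, 0.4, 4.4]
width: 0.0488
gripper_force: 63.0
clock: 11.65
position: [0.4608, -0.0386, 0.1637]
ee_rot: [0.008, 0.18, 0.984, -0.0]
contact_force: [1.6, 0.2, -1.2]
width: 0.049
gripper_force: 63.0
[0.5137478  0.17308991]
tool d [0.0255 0.2167 0.0137] turn(tool z) -0.303 | after turn d [-0.0403  0.2144  0.0137] q6 -1.44 yaw 1.21
```

```bash
python3 steer.py '[0, 0, 0, -0.101, 0, 0, 0, -0.101, 0, 0, 0, -0.101, -0.0067, 0.0357, 0, 0, -0.0067, 0.0357, 0, 0]' >/dev/null; python3 steer.py '[-0.0067, 0.0357, 0, 0, -0.0067, 0.0357, 0, 0, -0.0067, 0.0357, 0, 0, -0.0067, 0.0357, 0, 0, 0, 0, 0, 0]'; python3 steer.py '[0, 0, 0, 0, 0, 0, 0, 0]' >/dev/null;python3 - <<'E'
from fit import *
j=np.load('jig.npy');p=fromjig(0,6,j);go(p[0],p[1],.12,np.pi/2-.058)
w=shot('wrist','w8');shot('top','t8')
B=box(.09,.05,.03)
s=manip.get_state();P=s['position'];print(P,tojig(P,j))
I=cv2.resize(w['img'][...,::-1],(800,600),interpolation=cv2.INTER_CUBIC)
W=rect(.048,.060,-.036,.028,.089)+rect(-.060,-.048,-.036,.028,.089)
draw(I,w,JIG+W,j,sc=1.5625)
a=fit(B,(P[0],P[1],-.058),[dict(w,T=w['T']-np.array([[0,0,0,0]]*2+[[0,0,0,P[2]-.0071]]+[[0]*4]))],(.004,.004,.05));print('held body',a)
draw(I,w,box(.09,.05,.03,P[2]-.0071),a,(0,255,0),1.5625)
cv2.imwrite('pics/w8b.png',I)
E
```

```text
clock: 12.48
position: [0.5099, 0.18, 0.1558]
ee_rot: [0.001, 0.027, 1.0, 0.002]
contact_force: [1.2, -0.4, -1.1]
width: 0.0488
gripper_force: 63.1
tool d [-0.0063 -0.0002  0.0356] turn(tool z) 0.001 | after turn d [-0.0063 -0.0002  0.0356] q6 -1.31 yaw 1.514
[0.50772563 0.17282503 0.15610962] [-5.99669856  5.38647542]
held body [ 0.50694484  0.1739841  -0.06391974]
```

View pics/w8b.png

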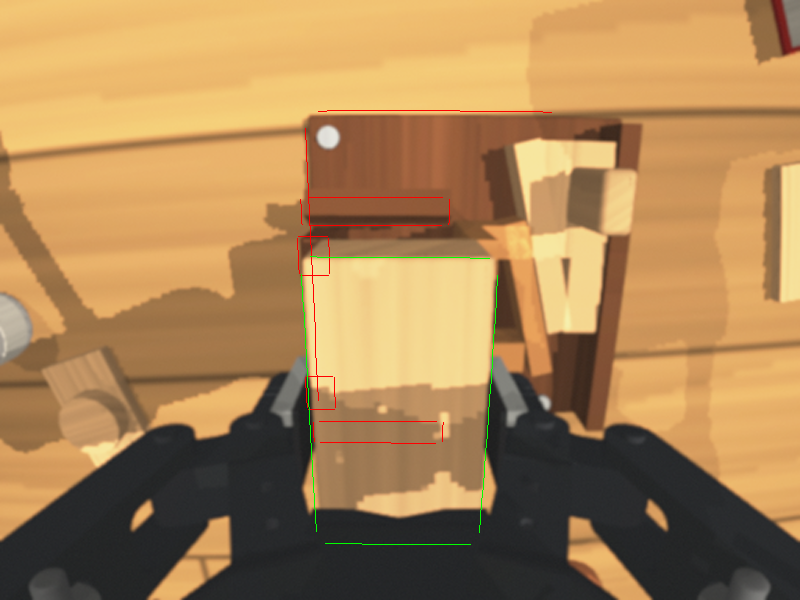

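The held body is centred (green); the wedge is drawn back, tab at (605,200). The jig base edge shows at row 116 against an overlay at 111, so I'll cross-check the jig fit over several views.

```bash
python3 - <<'E'
from fit import *
j=np.load('jig.npy')
W=rect(.048,.060,-.036,.028,.089)+rect(-.060,-.048,-.036,.028,.089)
# outward flared outer edges ambiguous -> base edges only, plus posts
for n in('w1','w3','w8','t2','t8','s4'):
    d=load(n);print(n,fit(JIG,j,[d],(.006,.006,.03)).round(4),'base only',fit(JIG[:3],j,[d],(.006,.006,.03)).round(4))
E
```

```text
w1 [ 0.5133  0.1668 -0.0565] base only [ 0.513   0.1656 -0.0632]
w3 [ 0.5143  0.1671 -0.0584] base only [ 0.5137  0.1673 -0.0583]
w8 [ 0.5147  0.1631 -0.0714] base only [ 0.5148  0.1631 -0.0717]
t2 [ 0.5161  0.1639 -0.0543] base only [ 0.5162  0.1634 -0.0579]
t8 [ 0.5151  0.1646 -0.0538] base only [ 0.5159  0.1642 -0.0508]
s4 [ 0.5123  0.1572 -0.0456] base only [ 0.5124  0.157  -0.0498]
```

```bash
python3 - <<'E'
from fit import *
j=np.array([.5142,.1665,-.058]);np.save('jig.npy',j);p=fromjig(0.5,5.5,j);go(p[0],p[1],.10,np.pi/2-.058)
E
```

```text
tool d [-0.0074 -0.0004  0.0561] turn(tool z) -0.001 | after turn d [-0.0074 -0.0004  0.0561] q6 -1.31 yaw 1.512
```

```bash
python3 steer.py '[-0.0074, 0, 0, 0, 0, 0, 0.03, 0, 0, 0, 0.026, 0, 0, 0, 0, 0, 0, 0, 0, 0]' |sed -n '2,4p'; python3 steer.py '[0, 0, 0.014, 0, 0, 0, 0.014, 0, 0, 0, 0, 0, 0, 0, 0, 0]' |sed -n '2,5p'; python3 - <<'E'
from fit import *
j=np.load('jig.npy');p=fromjig(0.5,5.5,j);go(p[0],p[1],.022,np.pi/2-.058)
E
```

```text
position: [0.5152, 0.1724, 0.0998]
ee_rot: [-0.001, 0.03, 1.0, -0.0]
contact_force: [0.3, -0.8, -0.9]
position: [0.516, 0.1737, 0.0744]
ee_rot: [0.0, 0.03, 1.0, 0.001]
contact_force: [-2.8, 1.7, -0.1]
width: 0.0486
tool d [ 0.0009 -0.0019  0.0524] turn(tool z) -0.001 | after turn d [ 0.0009 -0.0019  0.0524] q6 -1.32 yaw 1.512
```

```bash
for i in 1 2 3; do python3 steer.py '[0.0003, 0, 0.013, 0, 0, 0, 0, 0, 0, 0, 0, 0]' |sed -n '2p;4p'; done; python3 steer.py '[0, 0, 0.008, 0, 0, 0, 0, 0, 0, 0, 0, 0]' |sed -n '2,4p'
```

```text
position: [0.5144, 0.1738, 0.0617]
contact_force: [-6.8, 1.5, 6.8]
position: [0.5144, 0.1736, 0.0479]
contact_force: [-5.1, 1.5, 3.1]
position: [0.5149, 0.174, 0.037]
contact_force: [-5.6, 0.5, 16.9]
position: [0.5156, 0.174, 0.036]
ee_rot: [0.002, 0.029, 1.0, 0.001]
contact_force: [-18.9, -2.8, 65.7]
```

```bash
python3 steer.py '[0.001, 0, -0.012, 0, 0, 0, 0, 0, 0, 0, 0, 0]' |sed -n '1,6p'; python3 - <<'E'
from fit import *
s=shot('side','s9');w=shot('wrist','w9')
cv2.imwrite('pics/s9b.png',np.hstack([cv2.resize(s['img'][60:210,150:300,::-1],(400,400)),cv2.resize(w['img'][100:356,128:384,::-1],(400,400))]))
j=np.load('jig.npy');print(tojig(manip.get_state()['position'],j))
E
```

```text
clock: 14.75
position: [0.5151, 0.1738, 0.04]
ee_rot: [0.002, 0.029, 1.0, 0.0]
contact_force: [-2.6, 1.0, 0.2]
width: 0.0485
gripper_force: 84.9
[0.39004961 7.18489512]
```

View pics/s9b.png

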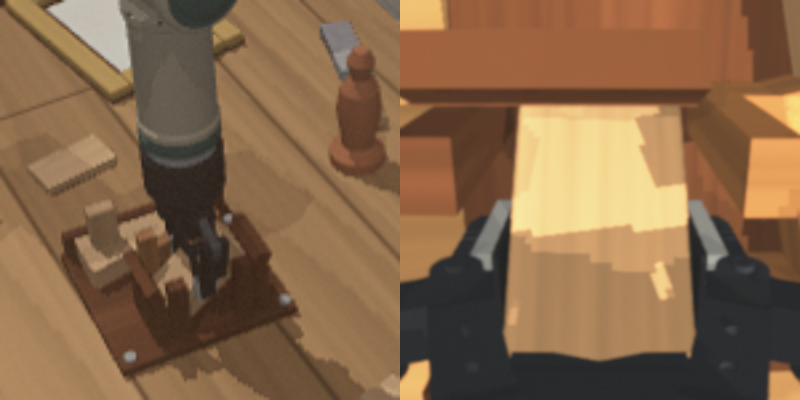

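The body's near end is low (taper reversed against before). It caught on the +x end wall and pitched in the grip. The jig centre is therefore at smaller x, so I'll lift it out, set the body on the bench and regrip it lower and harder.

```bash
python3 steer.py '[0.002, 0, -0.03, 0, 0, 0, -0.04, 0, 0, 0, -0.04, 0, 0, 0, -0.02, 0, 0, 0, 0, 0]' |sed -n '2p;4,5p'; python3 - <<'E'
from fit import *
w=shot('wrist','w10')
j=np.load('jig.npy')
# jig refit without occlusion: base edges + pad tops
print([fit(JIG[:3],j,[w],(.006,.006,.03)).round(4)])
go(.42,.02,.06,np.pi/2-.058)
E
```

```text
position: [0.5169, 0.1745, 0.1728]
contact_force: [0.4, 0.5, -0.5]
width: 0.0489
[array([ 0.5151,  0.1659, -0.0626])]
tool d [ 0.0866 -0.1596  0.1091] turn(tool z) -0.0 | after turn d [ 0.0867 -0.1595  0.1091] q6 -1.31 yaw 1.512
```

```bash
python3 steer.py '[0.0217, -0.0399, 0, 0, 0.0217, -0.0399, 0, 0, 0.0217, -0.0399, 0, 0, 0.0217, -0.0399, 0, 0, 0, 0, 0.02, 0]' >/dev/null; python3 steer.py '[0, 0, 0.04, 0, 0, 0, 0.04, 0, 0, 0, 0.01, 0, 0, 0, 0, 0]' |sed -n '2p;4,5p'; for i in 1 2 3; do python3 steer.py '[0, 0, 0.008, 0, 0, 0, 0, 0, 0, 0, 0, 0]' |sed -n '2p;4,5p'; done
```

```text
position: [0.4198, 0.0322, 0.0532]
contact_force: [-0.5, -0.9, -2.1]
width: 0.0488
position: [0.4246, 0.0323, 0.0498]
contact_force: [-0.8, -0.0, -1.6]
width: 0.0487
position: [0.4239, 0.0324, 0.0418]
contact_force: [0.8, 0.1, -2.3]
width: 0.0484
position: [0.4235, 0.0324, 0.0333]
contact_force: [0.3, -1.0, -1.1]
width: 0.0491
```

```bash
python3 steer.py '[0, 0, 0.008, 0, 0, 0, 0, 0, 0, 0, 0, 0]' - 25|sed -n '2p;4,5p';for i in 1 2 3; do python3 steer.py '[0, 0, 0.006, 0, 0, 0, 0, 0, 0, 0, 0, 0]' |sed -n '2p;4,5p'; done
```

```text
position: [0.4238, 0.0323, 0.0253]
contact_force: [1.1, -0.3, -1.4]
width: 0.0487
position: [0.4278, 0.0321, 0.0218]
contact_force: [1.2, -0.4, 16.2]
width: 0.0488
position: [0.4328, 0.0317, 0.0176]
contact_force: [5.6, 0.2, 23.0]
width: 0.0493
position: [0.4369, 0.0314, 0.0127]
contact_force: [10.4, 1.8, 25.0]
width: 0.0486
```

```bash
python3 steer.py '[0, 0, 0, 0, 0, 0, 0, 0, 0, 0, 0, 0, 0, 0, 0, 0]' .07 |sed -n '2p;4,5p';python3 steer.py '[0.02, 0, -0.035, 0, 0, 0, -0.04, 0, 0, 0, -0.04, 0, 0, 0, -0.04, 0, 0, 0, -0.04, 0]' >/dev/null; python3 steer.py '[0, 0, 0, 0, 0, 0, 0, 0]' |sed -n 2p; python3 - <<'E'
from fit import *
w=shot('wrist','w11');t=shot('top','t11');s=shot('side','s11')
for V in([w],[w,s,t]): print(fit(BODY,(.43,.032,-.058),V,(.02,.02,.2)).round(4))
for n,E,p in[('cap',CAP,(.597,-.043,.27)),('sA',SP,(.4485,-.176,.05)),('sB',SP,(.625,-.332,-.08)),('sC',SP,(.4925,.4445,.134))]: print(n,fit(E,p,[s,t],(.03,.03,.3)).round(4))
E
```

```text
position: [0.4226, 0.0324, 0.0071]
contact_force: [-0.5, -0.0, 0.6]
width: 0.0701
position: [0.4049, 0.0334, 0.2043]
[ 0.4455  0.0314 -0.057 ]
[ 0.4464  0.0311 -0.0615]
cap [ 0.5982 -0.0427  0.2719]
sA [ 0.4498 -0.1788  0.0329]
sB [ 0.6248 -0.3317 -0.0318]
sC [0.493  0.443  0.1417]
```

```bash
python3 - <<'E'
from fit import *
go(.4458,.0313,.05,np.pi/2-.058)
E
python3 steer.py '[-0.038, 0, 0.03, 0, 0, 0, 0.04, 0, 0, 0, 0.04, 0, 0, 0, 0.04, 0, 0, 0, 0, 0]' .068 60|sed -n 2p; python3 - <<'E'
from fit import *
go(.4458,.0313,.004,np.pi/2-.058)
E
```

```text
tool d [-0.0442  0.0002  0.1507] turn(tool z) -0.0 | after turn d [-0.0442  0.0002  0.1507] q6 -1.6 yaw 1.513
position: [0.4287, 0.0322, 0.0494]
tool d [-0.018   0.0001  0.0451] turn(tool z) -0.0 | after turn d [-0.018   0.0001  0.0451] q6 -1.6 yaw 1.512
```

```bash
python3 steer.py '[-0.018, 0, 0, 0, 0, 0, 0.022, 0, 0, 0, 0.022, 0, 0, 0, 0, 0, 0, 0, 0, 0]'|sed -n '2p;4p'; python3 - <<'E'
from fit import *
go(.4458,.0313,.004,np.pi/2-.058)
E
```

```text
position: [0.4535, 0.0306, 0.0127]
contact_force: [0.7, -0.5, 0.2]
tool d [0.0077 0.0002 0.0087] turn(tool z) -0.0 | after turn d [0.0077 0.0002 0.0087] q6 -1.6 yaw 1.513
```

```bash
python3 steer.py '[0.0077, 0, 0.0087, 0, 0, 0, 0, 0, 0, 0, 0, 0, 0, 0, 0, 0]'|sed -n '2p;4p'; python3 - <<'E'
from fit import *
go(.4458,.0313,.004,np.pi/2-.058)
E
```

```text
position: [0.4479, 0.0309, 0.0054]
contact_force: [-0.3, 0.1, -0.6]
tool d [0.0022 0.0003 0.0014] turn(tool z) -0.0 | after turn d [0.0022 0.0003 0.0014] q6 -1.6 yaw 1.513
```

```bash
python3 steer.py '[0.002, 0, 0.0014, 0, 0, 0, 0, 0, 0, 0, 0, 0]'|sed -n '2p;4p';python3 steer.py '[0, 0, 0, 0, 0, 0, 0, 0, 0, 0, 0, 0, 0, 0, 0, 0]' 0 100; python3 steer.py '[0, 0, -0.02, 0, 0, 0, -0.04, 0, 0, 0, -0.04, 0, 0, 0, -0.03, 0, 0, 0, 0, 0]'|sed -n '2p;4,6p'; python3 steer.py '[0, 0, 0, 0, 0, 0, 0, 0, 0, 0, 0, 0]'|sed -n '2p;4,6p'; python3 - <<'E'
from fit import *
j=np.array([.5138,.1665,-.058]);np.save('jig.npy',j);p=fromjig(0,6,j);print(p);go(p[0],p[1],.13,np.pi/2-.058)
E
```

```text
position: [0.445, 0.0311, 0.0031]
contact_force: [0.4, -0.3, -0.4]
clock: 20.63
position: [0.4452, 0.0311, 0.0033]
ee_rot: [0.0, 0.029, 1.0, -0.0]
contact_force: [-0.7, -0.5, 6.4]
width: 0.0482
gripper_force: 103.6
position: [0.4493, 0.0308, 0.1385]
contact_force: [1.8, -0.1, -1.1]
width: 0.0484
gripper_force: 103.4
position: [0.4433, 0.0312, 0.1311]
contact_force: [-0.1, -0.1, -1.3]
width: 0.0481
gripper_force: 103.4
[0.5141478  0.17248991]
tool d [-0.0625  0.1452  0.0009] turn(tool z) -0.0 | after turn d [-0.0625  0.1452  0.0009] q6 -1.6 yaw 1.513
```

```bash
python3 steer.py '[-0.0156, 0.0363, 0, 0, -0.0156, 0.0363, 0, 0, -0.0156, 0.0363, 0, 0, -0.0156, 0.0363, 0, 0, 0, 0, 0, 0]'|sed -n '2p;4,6p'; python3 steer.py '[0, 0, 0, 0, 0, 0, 0, 0, 0, 0, 0, 0]'>/dev/null; python3 - <<'E'
from fit import *
j=np.load('jig.npy');p=fromjig(0,6,j);go(p[0],p[1],.10,np.pi/2-.058)
w=shot('wrist','w12');P=manip.get_state()['position'];print(P,tojig(P,j))
zb=P[2]-.0033
for dz in(0,):
  a=fit(box(.09,.05,.03,zb),(P[0],P[1],-.058),[w],(.004,.004,.05));print('held',a,tojig(a,j))
I=cv2.resize(w['img'][...,::-1],(800,600),interpolation=cv2.INTER_CUBIC)
draw(I,w,JIG[:3],j,sc=1.5625);draw(I,w,box(.09,.05,.03,zb),a,(0,255,0),1.5625)
W=rect(-.063,-.051,-.036,.028,.089)+rect(.051,.063,-.036,.028,.089);draw(I,w,W,j,(255,0,0),1.5625)
cv2.imwrite('pics/w12b.png',I)
E
```

```text
position: [0.5188, 0.1782, 0.1308]
contact_force: [0.7, -0.3, -0.2]
width: 0.0482
gripper_force: 103.7
tool d [-0.      0.0012  0.0314] turn(tool z) -0.001 | after turn d [-0.      0.0012  0.0314] q6 -1.32 yaw 1.512
[0.51445436 0.17123137 0.13188041] [0.37899774 4.7613494 ]
held [ 0.51561645  0.17231591 -0.04957982] [1.47626081 5.91142571]
```

View pics/w12b.png

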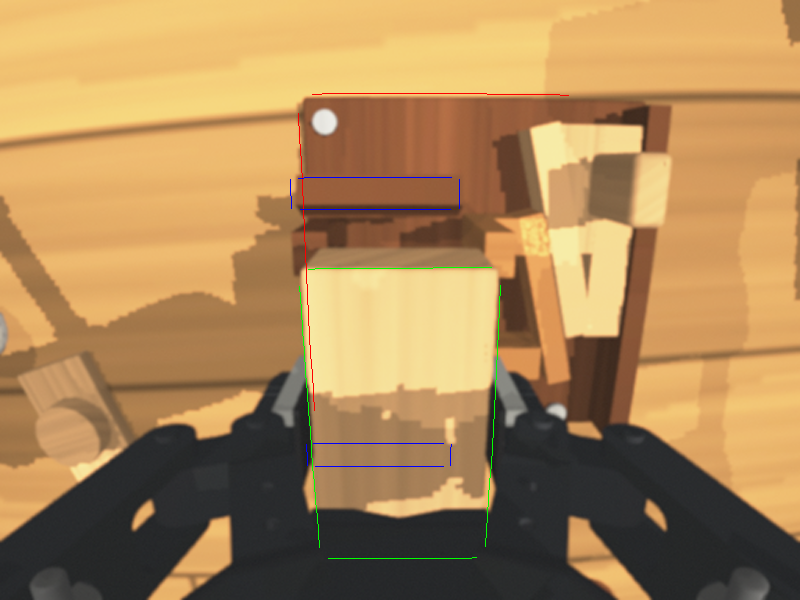

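The -x wall matches the blue prediction to within about 1 mm (rows 178–208), and the held body is about 1.5 mm too far +x. Fast vertical moves swing x by several mm, so I'll descend slowly.

```bash
python3 steer.py '[0.0015, 0.0005, 0.005, 0, 0, 0, 0.006, 0, 0, 0, 0.006, 0, 0, 0, 0.006, 0, 0, 0, 0.006, 0]'|sed -n '2p;4p'; python3 steer.py '[0, 0, 0.006, 0, 0, 0, 0.006, 0, 0, 0, 0.006, 0, 0, 0, 0.006, 0, 0, 0, 0, 0]'|sed -n '2p;4p'; python3 steer.py '[0, 0, 0.004, 0, 0, 0, 0.004, 0, 0, 0, 0.004, 0, 0, 0, 0, 0, 0, 0, 0, 0]'|sed -n '2p;4p'; python3 steer.py '[0, 0, 0, 0, 0, 0, 0, 0]'|sed -n '2p;4p'
```

```text
position: [0.5139, 0.1727, 0.103]
contact_force: [-0.5, -0.1, -1.0]
position: [0.5132, 0.1728, 0.0783]
contact_force: [-0.4, -0.4, -2.3]
position: [0.514, 0.173, 0.0675]
contact_force: [1.3, -0.5, -1.3]
position: [0.5144, 0.173, 0.068]
contact_force: [0.3, -0.4, -1.2]
```

```bash
python3 steer.py '[0.001, 0, 0.004, 0, 0, 0, 0.005, 0, 0, 0, 0.005, 0, 0, 0, 0.005, 0, 0, 0, 0, 0]'|sed -n '2p;4p'; python3 steer.py '[0, 0, 0.005, 0, 0, 0, 0.005, 0, 0, 0, 0.005, 0, 0, 0, 0, 0, 0, 0, 0, 0]'|sed -n '2p;4p'; python3 steer.py '[0, 0, 0.004, 0, 0, 0, 0.004, 0, 0, 0, 0.004, 0, 0, 0, 0, 0, 0, 0, 0, 0]'|sed -n '2p;4p'
```

```text
position: [0.5122, 0.1728, 0.0473]
contact_force: [-0.7, -0.1, -1.9]
position: [0.5128, 0.173, 0.0333]
contact_force: [-0.2, 0.2, -1.2]
position: [0.5129, 0.173, 0.0214]
contact_force: [-0.3, -0.1, -1.4]
```

```bash
python3 steer.py '[0, 0, 0.003, 0, 0, 0, 0.002, 0, 0, 0, 0, 0, 0, 0, 0, 0]'|sed -n '2p;4p'; python3 steer.py '[0, 0, 0.002, 0, 0, 0, 0, 0, 0, 0, 0, 0]'|sed -n '2p;4p'
```

```text
position: [0.513, 0.173, 0.0166]
contact_force: [0.1, -0.0, -1.2]
position: [0.5136, 0.1731, 0.0154]
contact_force: [-1.2, -0.7, 4.7]
```

Body seated at z = 0.0154, as predicted (0.0153). Release and head for sA.

```bash
python3 steer.py '[0, 0, 0, 0, 0, 0, 0, 0, 0, 0, 0, 0]' .06 60|sed -n '2p;4,5p'; python3 steer.py '[0, 0, -0.01, 0, 0, 0, -0.02, 0, 0, 0, -0.03, 0, 0, 0, -0.04, 0, 0, 0, -0.04, 0]' >/dev/null; python3 steer.py '[0, 0, -0.03, 0, 0, 0, 0, 0, 0, 0, 0, 0, 0, 0, 0, 0]'|sed -n '2p;4,5p';python3 - <<'E'
from fit import *
w=shot('wrist','w13');j=np.load('jig.npy')
a=fit([((-.045,-.025,.042),(-.045,.025,.042)),((-.045,-.025,.042),(.045,-.025,.042)),((-.045,.025,.042),(.045,.025,.042))],(.513,.173,-.058),[w],(.006,.006,.05));print('body',a,tojig(a,j))
go(.4485,-.177,.18,np.pi/2+.047)
E
```

```text
position: [0.5132, 0.173, 0.0146]
contact_force: [0.1, -1.0, 0.2]
width: 0.0602
position: [0.5125, 0.1729, 0.1846]
contact_force: [-0.8, 0.0, -0.6]
width: 0.06
body [ 0.51514179  0.17339495 -0.05970346] [0.93985176 6.96113153]
tool d [ 0.0431 -0.3529  0.004 ] turn(tool z) -0.105 | after turn d [ 0.0799 -0.3464  0.004 ] q6 -1.32 yaw 1.513
```

```bash
python3 steer.py '[0, 0, -0.01, -0.105, 0.0089, -0.0385, 0, 0, 0.0089, -0.0385, 0, 0, 0.0089, -0.0385, 0, 0, 0.0089, -0.0385, 0, 0]' .068 60 >/dev/null; python3 steer.py '[0.0089, -0.0385, 0, 0, 0.0089, -0.0385, 0, 0, 0.0089, -0.0385, 0, 0, 0.0089, -0.0385, 0, 0, 0.0089, -0.0385, 0, 0]' >/dev/null;  python3 steer.py '[0, 0, 0, 0, 0, 0, 0, 0, 0, 0, 0, 0, 0, 0, 0, 0]'|sed -n '2p;4,5p';python3 - <<'E'
from fit import *
w=shot('wrist','w14');s=shot('side','s14')
for p in (fit(SP,(.4485,-.177,.047),[w],(.02,.02,.2)),fit(SP,(.4485,-.177,.047),[w,s],(.02,.02,.2))): print(p)
go(p[0],p[1],.05,np.pi/2+p[2])
w=load('w14');print('cap',fit(CAP,(.597,-.0425,.27),[w],(.015,.015,.2)),'sB',fit(SP,(.6255,-.331,-.06),[w],(.015,.015,.2)))
E
```

```text
position: [0.449, -0.1753, 0.1938]
contact_force: [-0.7, 0.4, -0.1]
width: 0.0677
[ 0.44801246 -0.17609332  0.04701875]
[ 0.44838342 -0.17618438  0.04441398]
tool d [ 0.0009 -0.001   0.1443] turn(tool z) 0.005 | after turn d [ 0.0009 -0.001   0.1443] q6 -2.14 yaw 1.62
cap [ 0.58099393 -0.05425312  0.29989978] sB [ 0.60811566 -0.31711458  0.1374397 ]
```

```bash
python3 steer.py '[0.0006, -0.0008, 0.035, 0.004, 0, 0, 0.04, 0, 0, 0, 0.04, 0, 0, 0, 0.035, 0, 0, 0, 0.015, 0]' >/dev/null; python3 steer.py '[0, 0, 0.01, 0, 0, 0, 0.005, 0, 0, 0, 0, 0, 0, 0, 0, 0, 0, 0, 0, 0]'|sed -n '2p;4,5p';python3 - <<'E'
from fit import *
go(.4482,-.1761,.001,np.pi/2+.047)
E
```

```text
position: [0.4497, -0.1777, 0.0156]
contact_force: [-0.4, -0.3, 0.3]
width: 0.0682
tool d [0.0015 0.0016 0.0146] turn(tool z) -0.003 | after turn d [0.0015 0.0016 0.0146] q6 -2.13 yaw 1.614
```

```bash
python3 steer.py '[0.0015, 0.0016, 0.005, -0.003, 0, 0, 0.005, 0, 0, 0, 0.004, 0, 0, 0, 0, 0, 0, 0, 0, 0]'|sed -n '2p;4,5p'; python3 steer.py '[0, 0, 0, 0, 0, 0, 0, 0, 0, 0, 0, 0, 0, 0, 0, 0]' 0 100; python3 steer.py '[0, 0, -0.01, 0, 0, 0, -0.03, 0, 0, 0, -0.04, 0, 0, 0, -0.04, 0, 0, 0, -0.035, 0]'>/dev/null; python3 steer.py '[0, 0, 0, 0, 0, 0, 0, 0, 0, 0, 0, 0]'|sed -n '2p;4,6p'; python3 - <<'E'
from fit import *
w=shot('wrist','w15');P=manip.get_state()['position']
print(P,'held',fit(box(.09,.05,.01,P[2]-.001),(P[0],P[1],.047),[w],(.004,.004,.1)))
go(.5125,.173,.16,np.pi/2-.058)
E
```

```text
position: [0.447, -0.176, 0.0004]
contact_force: [0.0, -0.4, 1.0]
width: 0.0677
clock: 29.17
position: [0.4474, -0.1762, 0.0017]
ee_rot: [0.0, -0.023, 1.0, -0.0]
contact_force: [-1.4, 0.5, 8.1]
width: 0.0458
gripper_force: 101.1
position: [0.4466, -0.1757, 0.1553]
contact_force: [-0.1, -0.2, -1.0]
width: 0.0462
gripper_force: 102.8
[ 0.44606926 -0.17550548  0.15443577] held [ 0.44683903 -0.17490655  0.05163985]
tool d [-0.0822  0.3451 -0.0052] turn(tool z) 0.104 | after turn d [-0.0461  0.3518 -0.0052] q6 -2.14 yaw 1.616
```

```bash
python3 steer.py '[0, 0, 0, 0.104, -0.0051, 0.0391, 0, 0, -0.0051, 0.0391, 0, 0, -0.0051, 0.0391, 0, 0, -0.0051, 0.0391, 0, 0]' >/dev/null; python3 steer.py '[-0.0051, 0.0391, 0, 0, -0.0051, 0.0391, 0, 0, -0.0051, 0.0391, 0, 0, -0.0051, 0.0391, 0, 0, -0.0051, 0.0391, 0, 0]' >/dev/null;  python3 steer.py '[0, 0, 0, 0, 0, 0, 0, 0, 0, 0, 0, 0, 0, 0, 0, 0]'|sed -n '2p;4,5p';python3 - <<'E'
from fit import *
w=shot('wrist','w16');P=manip.get_state()['position'];j=np.load('jig.npy')
a=fit(box(.09,.05,.01,P[2]-.0015),(P[0],P[1],-.058),[w],(.004,.004,.1));print(P,'held',a,tojig(a,j))
go(.5127,.173,.1,np.pi/2-.058)
E
```

```text
position: [0.5126, 0.1712, 0.1545]
contact_force: [0.4, 0.5, -0.8]
width: 0.0467
[0.51285722 0.17104666 0.15491082] held [ 0.51124621  0.17239895 -0.04363132] [-2.8914405   5.74099086]
tool d [0.0002 0.002  0.0549] turn(tool z) -0.002 | after turn d [0.0002 0.002  0.0549] q6 -1.32 yaw 1.511
```

```bash
python3 steer.py '[0, 0.002, 0.015, 0, 0, 0, 0.012, 0, 0, 0, 0.01, 0, 0, 0, 0.006, 0, 0, 0, 0.006, 0]'|sed -n '2p;4p'; python3 steer.py '[0, 0, 0.006, 0, 0, 0, 0.006, 0, 0, 0, 0.006, 0, 0, 0, 0.005, 0, 0, 0, 0, 0]'|sed -n '2p;4p'; python3 steer.py '[0, 0, 0.005, 0, 0, 0, 0.005, 0, 0, 0, 0.005, 0, 0, 0, 0, 0, 0, 0, 0, 0]'|sed -n '2p;4p'; python3 steer.py '[0, 0, 0.004, 0, 0, 0, 0.004, 0, 0, 0, 0.004, 0, 0, 0, 0, 0, 0, 0, 0, 0]'|sed -n '2p;4p'
```

```text
position: [0.5135, 0.1736, 0.1062]
contact_force: [-0.3, 0.7, -0.4]
position: [0.5129, 0.1744, 0.0827]
contact_force: [-0.4, -0.8, -0.5]
position: [0.5134, 0.1745, 0.0684]
contact_force: [0.0, -0.4, -1.3]
position: [0.5133, 0.1745, 0.0564]
contact_force: [-0.3, -0.4, -0.3]
```

```bash
python3 steer.py '[0.0003, -0.0008, 0.004, 0, 0, 0, 0.004, 0, 0, 0, 0.002, 0, 0, 0, 0, 0, 0, 0, 0, 0]'|sed -n '2p;4p'; python3 steer.py '[0, 0, 0.002, 0, 0, 0, 0, 0, 0, 0, 0, 0]'|sed -n '2p;4p'; python3 steer.py '[0, 0, 0.002, 0, 0, 0, 0, 0, 0, 0, 0, 0]'|sed -n '2p;4p'
```

```text
position: [0.5132, 0.1737, 0.0465]
contact_force: [-0.5, 0.8, -0.5]
position: [0.5133, 0.1737, 0.0447]
contact_force: [-0.0, 0.6, -0.2]
position: [0.5137, 0.1739, 0.0437]
contact_force: [-1.7, -0.3, 6.8]
```

Seated at the expected height. Release; next is sC.

```bash
python3 steer.py '[0, 0, 0, 0, 0, 0, 0, 0, 0, 0, 0, 0]' .06 60|sed -n '2p;4,5p'; python3 steer.py '[0, 0, -0.01, 0, 0, 0, -0.02, 0, 0, 0, -0.03, 0, 0, 0, -0.04, 0, 0, 0, -0.04, 0]' >/dev/null; python3 steer.py '[0, 0, 0, 0, 0, 0, 0, 0, 0, 0, 0, 0]'|sed -n '2p;4,5p';python3 - <<'E'
from fit import *
s=shot('side','s17');t=shot('top','t17')
p=fit(SP,(.4925,.4445,.134),[s,t],(.02,.02,.2));print(p)
go(.4925,.4445,.18,np.pi/2+.134)
E
```

```text
position: [0.5133, 0.1738, 0.0427]
contact_force: [0.2, -0.0, 0.0]
width: 0.0598
position: [0.5128, 0.1736, 0.1829]
contact_force: [0.9, 0.5, -0.3]
width: 0.0597
[0.49332209 0.44287789 0.13893752]
tool d [0.0353 0.2694 0.0012] turn(tool z) -0.192 | after turn d [-0.0168  0.2712  0.0012] q6 -1.31 yaw 1.513
```

```bash
python3 steer.py '[0, 0, -0.005, -0.096, 0, 0, -0.005, -0.096, -0.0024, 0.0387, 0, 0, -0.0024, 0.0387, 0, 0, -0.0024, 0.0387, 0, 0]' .068 60 >/dev/null; python3 steer.py '[-0.0024, 0.0387, 0, 0, -0.0024, 0.0387, 0, 0, -0.0024, 0.0387, 0, 0, -0.0024, 0.0387, 0, 0, 0, 0, 0, 0]' >/dev/null;  python3 steer.py '[0, 0, 0, 0, 0, 0, 0, 0, 0, 0, 0, 0]'|sed -n '2p;4,5p';python3 - <<'E'
from fit import *
w=shot('wrist','w18')
for p in (fit(SP,(.4925,.4445,.134),[w],(.02,.02,.2)),fit(SP,(.4925,.4445,.134),[w,load('s17')],(.02,.02,.2))): print(p)
go(p[0],p[1],.001,np.pi/2+p[2])
E
```

```text
position: [0.4936, 0.4429, 0.1917]
contact_force: [0.2, -0.0, 0.4]
width: 0.0679
[0.4921403  0.44452558 0.13158464]
[0.49217132 0.44453201 0.13173766]
tool d [0.0012 0.0022 0.1912] turn(tool z) 0.001 | after turn d [0.0012 0.0022 0.1912] q6 -1.08 yaw 1.703
```

```bash
python3 steer.py '[0.0012, 0.0022, 0.035, 0.001, 0, 0, 0.04, 0, 0, 0, 0.04, 0, 0, 0, 0.035, 0, 0, 0, 0.015, 0]' >/dev/null; python3 steer.py '[0, 0, 0.01, 0, 0, 0, 0.005, 0, 0, 0, 0, 0, 0, 0, 0, 0, 0, 0, 0, 0]'|sed -n '2p;4,5p';python3 - <<'E'
from fit import *
go(.4922,.4445,.001,np.pi/2+.132)
E
```

```text
position: [0.4936, 0.4471, 0.0147]
contact_force: [0.5, -0.5, -0.1]
width: 0.0682
tool d [ 0.0018 -0.0024  0.0137] turn(tool z) 0.001 | after turn d [ 0.0018 -0.0024  0.0137] q6 -1.07 yaw 1.703
```

```bash
python3 steer.py '[0.0018, -0.0024, 0.005, 0, 0, 0, 0.005, 0, 0, 0, 0.0035, 0, 0, 0, 0, 0, 0, 0, 0, 0]'|sed -n '2p;4,5p'; python3 steer.py '[0, 0, 0, 0, 0, 0, 0, 0, 0, 0, 0, 0, 0, 0, 0, 0]' 0 100; python3 steer.py '[0, 0, -0.01, 0, 0, 0, -0.03, 0, 0, 0, -0.04, 0, 0, 0, -0.04, 0, 0, 0, -0.035, 0]'>/dev/null; python3 steer.py '[0, 0, 0, 0, 0, 0, 0, 0, 0, 0, 0, 0]'|sed -n '2p;4,6p'; python3 - <<'E'
from fit import *
go(.5127,.173,.16,np.pi/2-.058)
E
```

```text
position: [0.4906, 0.4438, -0.0011]
contact_force: [0.5, 0.5, -0.2]
width: 0.0681
clock: 37.42
position: [0.4913, 0.4443, 0.0002]
ee_rot: [0.001, -0.066, 0.998, 0.0]
contact_force: [-1.8, -0.4, 5.5]
width: 0.0467
gripper_force: 102.9
position: [0.4903, 0.4435, 0.154]
contact_force: [-0.3, -0.4, 0.5]
width: 0.0463
gripper_force: 102.7
tool d [ 0.0136 -0.2711 -0.0059] turn(tool z) 0.191 | after turn d [-0.038  -0.2687 -0.0059] q6 -1.07 yaw 1.704
```

```bash
python3 steer.py '[0, 0, 0, 0.0955, 0, 0, 0, 0.0955, -0.0054, -0.0384, 0, 0, -0.0054, -0.0384, 0, 0, -0.0054, -0.0384, 0, 0]' >/dev/null; python3 steer.py '[-0.0054, -0.0384, 0, 0, -0.0054, -0.0384, 0, 0, -0.0054, -0.0384, 0, 0, -0.0054, -0.0384, 0, 0, 0, 0, 0, 0]' >/dev/null;  python3 steer.py '[0, 0, 0, 0, 0, 0, 0, 0, 0, 0, 0, 0]'|sed -n '2p;4,5p';python3 - <<'E'
from fit import *
w=shot('wrist','w19');P=manip.get_state()['position'];j=np.load('jig.npy')
a=fit(box(.09,.05,.01,P[2]),(P[0],P[1],-.058),[w],(.004,.004,.1));print('held',a-[P[0],P[1],0])
go(.5125,.173,.1,np.pi/2-.058)
E
```

```text
position: [0.5124, 0.1743, 0.1533]
contact_force: [-0.7, -0.2, -0.6]
width: 0.0468
held [-0.00091208  0.00204578  0.00258698]
tool d [-0.0002 -0.0016  0.0535] turn(tool z) 0.001 | after turn d [-0.0002 -0.0016  0.0535] q6 -1.32 yaw 1.514
```

```bash
python3 steer.py '[0, -0.0016, 0.015, 0, 0, 0, 0.012, 0, 0, 0, 0.01, 0, 0, 0, 0.006, 0, 0, 0, 0.006, 0]'|sed -n '2p;4p'; python3 steer.py '[0, 0, 0.006, 0, 0, 0, 0.006, 0, 0, 0, 0.006, 0, 0, 0, 0.005, 0, 0, 0, 0, 0]'|sed -n '2p;4p'; python3 steer.py '[0, 0, 0.005, 0, 0, 0, 0.005, 0, 0, 0, 0.005, 0, 0, 0, 0, 0, 0, 0, 0, 0]'|sed -n '2p;4p'
```

```text
position: [0.5126, 0.1726, 0.1045]
contact_force: [0.1, 0.1, -0.5]
position: [0.5122, 0.1715, 0.0812]
contact_force: [0.1, -0.7, -0.3]
position: [0.5126, 0.1716, 0.0669]
contact_force: [0.1, -0.2, -0.2]
```

```bash
 python3 steer.py '[0, 0, 0.004, 0, 0, 0, 0.003, 0, 0, 0, 0, 0, 0, 0, 0, 0]'|sed -n '2p;4p'; python3 steer.py '[0, 0, 0.002, 0, 0, 0, 0, 0, 0, 0, 0, 0]'|sed -n '2p;4p'
```

```text
position: [0.5127, 0.1717, 0.06]
contact_force: [0.9, 0.2, -0.5]
position: [0.5128, 0.1717, 0.0582]
contact_force: [1.0, -0.3, -0.9]
```

```bash
 python3 steer.py '[0, 0.0015, 0.003, 0, 0, 0, 0.002, 0, 0, 0, 0, 0, 0, 0, 0, 0]'|sed -n '2p;4p'; python3 steer.py '[0, 0, 0.002, 0, 0, 0, 0, 0, 0, 0, 0, 0]'|sed -n '2p;4p'; python3 steer.py '[0, 0, 0.001, 0, 0, 0, 0, 0, 0, 0, 0, 0]'|sed -n '2p;4p'
```

```text
position: [0.5128, 0.1732, 0.053]
contact_force: [0.7, 0.6, -0.6]
position: [0.5132, 0.1733, 0.0522]
contact_force: [-1.4, -0.2, 5.2]
position: [0.5132, 0.1733, 0.0521]
contact_force: [-3.3, 0.3, 11.6]
```

Seated at 0.052 as expected. Next is sB, at about (0.626,-0.33).

```bash
python3 steer.py '[0, 0, 0, 0, 0, 0, 0, 0, 0, 0, 0, 0]' .06 60|sed -n '2p;4,5p'; python3 steer.py '[0, 0, -0.01, 0, 0, 0, -0.02, 0, 0, 0, -0.03, 0, 0, 0, -0.04, 0, 0, 0, -0.04, 0]' >/dev/null; python3 steer.py '[0, 0, 0, 0, 0, 0, 0, 0, 0, 0, 0, 0]'|sed -n '2p;4,5p';python3 - <<'E'
from fit import *
s=shot('side','s20');t=shot('top','t20')
for V in([s],[t],[s,t]): print(fit(SP,(.6255,-.331,-.05),V,(.03,.03,.25)))
go(.60,-.331,.2,np.pi/2-.05)
E
```

```text
position: [0.513, 0.1732, 0.0502]
contact_force: [-0.5, 0.7, 0.4]
width: 0.0602
position: [0.5125, 0.1731, 0.1903]
contact_force: [-0.4, 0.1, -1.0]
width: 0.0596
[ 0.62491079 -0.33161731 -0.03100732]
[ 0.62457768 -0.33207778 -0.02243442]
[ 0.62482885 -0.33170658 -0.03178763]
tool d [-0.1174 -0.498  -0.0113] turn(tool z) -0.008 | after turn d [-0.1133 -0.4989 -0.0113] q6 -1.32 yaw 1.513
```

```bash
python3 steer.py '[0, 0, -0.01, -0.02, -0.0087, -0.0384, 0, 0, -0.0087, -0.0384, 0, 0, -0.0087, -0.0384, 0, 0, -0.0087, -0.0384, 0, 0]' .062 60 >/dev/null; python3 steer.py '[-0.0087, -0.0384, 0, 0, -0.0087, -0.0384, 0, 0, -0.0087, -0.0384, 0, 0, -0.0087, -0.0384, 0, 0, -0.0087, -0.0384, 0, 0]' >/dev/null; python3 steer.py '[-0.0087, -0.0384, 0, 0, -0.0087, -0.0384, 0, 0, -0.0087, -0.0384, 0, 0, -0.0087, -0.0384, 0, 0, 0, 0, 0, 0]' >/dev/null; python3 steer.py '[0, 0, 0, 0, 0, 0, 0, 0, 0, 0, 0, 0]'|sed -n '2p;4,5p';python3 - <<'E'
from fit import *
w=shot('wrist','w21')
for p in (fit(SP,(.6255,-.331,-.03),[w],(.02,.02,.2)),fit(SP,(.6255,-.331,-.03),[w,load('s20')],(.02,.02,.2))): print(p)
go(p[0],p[1],.05,np.pi/2+p[2])
E
```

```text
position: [0.6066, -0.3285, 0.1998]
contact_force: [-0.7, 0.4, 0.4]
width: 0.0619
[ 0.62404665 -0.33012391 -0.03672133]
[ 0.62404337 -0.33026696 -0.03693574]
tool d [-0.0175 -0.0015  0.1502] turn(tool z) 0.0 | after turn d [-0.0175 -0.0015  0.1502] q6 -2.13 yaw 1.534
```

```bash
python3 steer.py '[-0.0175, -0.0015, 0.02, 0, 0, 0, 0.04, 0, 0, 0, 0.04, 0, 0, 0, 0.04, 0, 0, 0, 0.03, 0]' >/dev/null; python3 steer.py '[0, 0, 0.015, 0, 0, 0, 0, 0, 0, 0, 0, 0, 0, 0, 0, 0]'|sed -n '2p;4,5p';python3 - <<'E'
from fit import *
go(.624,-.3302,.000,np.pi/2-.037)
E
```

```text
position: [0.6257, -0.332, 0.0172]
contact_force: [-0.6, -1.2, -0.1]
width: 0.0616
tool d [0.0018 0.0018 0.0172] turn(tool z) -0.0 | after turn d [0.0018 0.0018 0.0172] q6 -2.12 yaw 1.534
```

```bash
python3 steer.py '[0.0014, 0.0018, 0.006, 0, 0, 0, 0.006, 0, 0, 0, 0.005, 0, 0, 0, 0, 0, 0, 0, 0, 0]'|sed -n '2p;4,5p'; python3 steer.py '[0, 0, 0, 0, 0, 0, 0, 0, 0, 0, 0, 0, 0, 0, 0, 0]' 0 100; python3 steer.py '[0, 0, -0.01, 0, 0, 0, -0.03, 0, 0, 0, -0.04, 0, 0, 0, -0.04, 0, 0, 0, -0.035, 0]'>/dev/null; python3 steer.py '[0, 0, 0, 0, 0, 0, 0, 0, 0, 0, 0, 0]'|sed -n '2p;4,6p'; python3 - <<'E'
from fit import *
go(.5127,.173,.16,np.pi/2-.058)
E
```

```text
position: [0.6227, -0.3301, -0.0021]
contact_force: [-0.7, 0.2, -0.4]
width: 0.0621
clock: 45.95
position: [0.6235, -0.3307, -0.0009]
ee_rot: [0.001, 0.019, 1.0, -0.0]
contact_force: [0.2, 0.1, 5.4]
width: 0.047
gripper_force: 103.0
position: [0.6224, -0.3299, 0.1529]
contact_force: [-0.0, -1.1, -2.0]
width: 0.047
gripper_force: 102.8
tool d [ 0.1288  0.4983 -0.0067] turn(tool z) 0.02 | after turn d [ 0.1387  0.4957 -0.0067] q6 -2.12 yaw 1.533
```

```bash
python3 steer.py '[0, 0, 0, 0.02, 0.0107, 0.0381, 0, 0, 0.0107, 0.0381, 0, 0, 0.0107, 0.0381, 0, 0, 0.0107, 0.0381, 0, 0]' >/dev/null; python3 steer.py '[0.0107, 0.0381, 0, 0, 0.0107, 0.0381, 0, 0, 0.0107, 0.0381, 0, 0, 0.0107, 0.0381, 0, 0, 0.0107, 0.0381, 0, 0]' >/dev/null; python3 steer.py '[0.0107, 0.0381, 0, 0, 0.0107, 0.0381, 0, 0, 0.0107, 0.0381, 0, 0, 0.0105, 0.0381, 0, 0, 0, 0, 0, 0]' >/dev/null; python3 steer.py '[0, 0, 0, 0, 0, 0, 0, 0, 0, 0, 0, 0]'|sed -n '2p;4,5p';python3 - <<'E'
from fit import *
go(.513,.173,.1,np.pi/2-.058)
E
```

```text
position: [0.513, 0.1711, 0.1524]
contact_force: [0.5, 0.4, -0.4]
width: 0.0468
tool d [0.0001 0.002  0.0524] turn(tool z) -0.002 | after turn d [0.     0.002  0.0524] q6 -1.32 yaw 1.511
```

```bash
python3 steer.py '[0, 0.001, 0.015, 0, 0, 0, 0.012, 0, 0, 0, 0.01, 0, 0, 0, 0.006, 0, 0, 0, 0.006, 0]'|sed -n '2p;4p'; python3 steer.py '[0, 0, 0.006, 0, 0, 0, 0.006, 0, 0, 0, 0.006, 0, 0, 0, 0.004, 0, 0, 0, 0, 0]'|sed -n '2p;4p'; python3 steer.py '[0, 0, 0.005, 0, 0, 0, 0.004, 0, 0, 0, 0.002, 0, 0, 0, 0, 0, 0, 0, 0, 0]'|sed -n '2p;4p'; python3 - <<'E'
from fit import *
go(.513,.173,.061,np.pi/2-.058)
E
```

```text
position: [0.5134, 0.1722, 0.1034]
contact_force: [0.4, -0.5, -0.7]
position: [0.5126, 0.1732, 0.0813]
contact_force: [-0.2, 0.7, -0.8]
position: [0.5132, 0.1733, 0.0712]
contact_force: [0.3, -0.1, -0.5]
tool d [ 0.0002 -0.0003  0.0102] turn(tool z) -0.0 | after turn d [ 0.0002 -0.0003  0.0102] q6 -1.32 yaw 1.513
```

```bash
 python3 steer.py '[0, 0, 0.004, 0, 0, 0, 0.003, 0, 0, 0, 0.001, 0, 0, 0, 0, 0, 0, 0, 0, 0]'|sed -n '2p;4p'; python3 steer.py '[0, 0, 0.002, 0, 0, 0, 0, 0, 0, 0, 0, 0]'|sed -n '2p;4p'; python3 steer.py '[0, 0, 0.001, 0, 0, 0, 0, 0, 0, 0, 0, 0]'|sed -n '2p;4p'
```

```text
position: [0.5131, 0.1733, 0.0631]
contact_force: [0.3, 0.8, -0.7]
position: [0.5132, 0.1733, 0.0612]
contact_force: [-0.6, -0.7, -0.6]
position: [0.5132, 0.1733, 0.0611]
contact_force: [-1.7, -0.4, 4.5]
```

```bash
python3 steer.py '[0, 0, 0, 0, 0, 0, 0, 0, 0, 0, 0, 0]' .06 60|sed -n '2p;4,5p'; python3 steer.py '[0, 0, -0.01, 0, 0, 0, -0.02, 0, 0, 0, -0.03, 0, 0, 0, -0.04, 0, 0, 0, -0.02, 0]' >/dev/null; python3 steer.py '[0, 0, 0, 0, 0, 0, 0, 0, 0, 0, 0, 0]'|sed -n '2p;4,5p';python3 - <<'E'
from fit import *
s=shot('side','s22');t=shot('top','t22')
for V in([s],[t],[s,t]): print(fit(CAP,(.597,-.0425,.268),V,(.03,.03,.25)))
go(.58,-.042,.19,np.pi/2+.268)
E
```

```text
position: [0.5132, 0.1733, 0.0602]
contact_force: [-0.1, -0.4, -0.5]
width: 0.0598
position: [0.5125, 0.1732, 0.1798]
contact_force: [0.3, 0.1, -0.9]
width: 0.0596
[ 0.57069488 -0.03932665 -0.06352654]
[ 0.57401572 -0.0420379   0.26448301]
[ 0.55834974 -0.04557851  0.25441538]
tool d [-0.0803 -0.2107 -0.0112] turn(tool z) -0.326 | after turn d [-0.0085 -0.2254 -0.0112] q6 -1.32 yaw 1.513
```

The cap fit is inconsistent: it's either occluded or knocked aside. Looking with the wrist camera.

```bash
python3 steer.py '[-0.004, -0.037, -0.004, 0, -0.004, -0.037, -0.004, 0, -0.004, -0.037, -0.004, 0, -0.004, -0.037, -0.004, 0, -0.004, -0.037, 0, 0]' >/dev/null;  python3 steer.py '[0, -0.025, 0, 0, 0, 0, 0, 0, 0, 0, 0, 0, 0, 0, 0, 0]'|sed -n '2p;4,5p';python3 - <<'E'
from fit import *
w=shot('wrist','w23');s=shot('side','s23');t=shot('top','t23')
for V in([w],[s],[t],[w,s],[w,t],[w,s,t]):
    U=[(d,grads(d)) for d in V]
    p=fit(CAP,(.59,-.0425,.2),V,(.05,.05,.6));print(p,score(p,CAP,U)/len(V))
A=cv2.resize(w['img'][...,::-1],(400,300));B=cv2.resize(s['img'][130:320,190:440,::-1],(400,300));C=cv2.resize(t['img'][130:250,100:420,::-1],(800,300))
cv2.imwrite('pics/w23b.png',np.vstack([np.hstack([A,B]),C]))
E
```

```text
position: [0.5203, -0.0369, 0.1952]
contact_force: [0.3, -0.3, -0.5]
width: 0.0603
[ 0.55732811 -0.04345722  0.26991795] -5519.904696390992
[ 0.55866122 -0.04403255  0.24941271] -2002.029363102224
[ 0.57539544 -0.003731    0.16347505] -1503.3979073289313
[ 0.55748976 -0.04346641  0.2670897 ] -3732.6661348489242
[ 0.5573362  -0.04345021  0.2697072 ] -3247.7036734508138
[ 0.55750417 -0.04345596  0.26647077] -2814.2931639372487
```

```bash
python3 - <<'E'
from fit import *
w=load('w23')
print('tin',fit(circ(.024,.05),(.528,-.106,0),[w],(.02,.02,.01)))
go(.5574,-.0435,.08,np.pi/2+.268)
E
```

```text
tin [ 0.52570741 -0.10286549 -0.0230181 ]
tool d [-0.0371 -0.0053  0.1158] turn(tool z) -0.324 | after turn d [-0.0335 -0.0168  0.1158] q6 -1.72 yaw 1.514
```

```bash
python3 steer.py '[0, 0, 0, -0.108, 0, 0, 0, -0.108, 0, 0, 0, -0.108, -0.0335, -0.0168, 0, 0, 0, 0, 0.03, 0]' .06 60 >/dev/null; python3 steer.py '[0, 0, 0.04, 0, 0, 0, 0.04, 0, 0, 0, 0, 0, 0, 0, 0, 0, 0, 0, 0, 0]'|sed -n '2p;4,5p';python3 - <<'E'
from fit import *
w=shot('wrist','w24');print(fit(CAP[:1]+CAP[2:],(.5574,-.0435,.268),[w],(.006,.006,.06)))
go(.5574,-.0435,.000,np.pi/2+.268)
E
```

```text
position: [0.5591, -0.0445, 0.0878]
contact_force: [0.1, 0.3, 0.6]
width: 0.0597
[ 0.55772656 -0.04375285  0.26830722]
tool d [0.0024 0.0021 0.0887] turn(tool z) -0.001 | after turn d [0.0024 0.0021 0.0887] q6 -2.04 yaw 1.837
```

```bash
python3 steer.py '[0.0022, 0.0018, 0.02, 0, 0, 0, 0.02, 0, 0, 0, 0.02, 0, 0, 0, 0.012, 0, 0, 0, 0, 0]' >/dev/null; python3 steer.py '[0, 0, 0, 0, 0, 0, 0, 0, 0, 0, 0, 0]'|sed -n '2p;4,5p';python3 - <<'E'
from fit import *
go(.5575,-.0436,.000,np.pi/2+.268)
E
```

```text
position: [0.5568, -0.044, 0.0162]
contact_force: [-0.1, 0.5, -0.5]
width: 0.0601
tool d [-0.0008  0.0003  0.0162] turn(tool z) -0.002 | after turn d [-0.0008  0.0003  0.0162] q6 -2.04 yaw 1.837
```

```bash
python3 steer.py '[-0.0012, 0, 0.006, 0, 0, 0, 0.006, 0, 0, 0, 0.004, 0, 0, 0, 0, 0, 0, 0, 0, 0]'|sed -n '2p;4,5p'; python3 steer.py '[0, 0, 0, 0, 0, 0, 0, 0, 0, 0, 0, 0, 0, 0, 0, 0]' 0 100; python3 steer.py '[0, 0, -0.01, 0, 0, 0, -0.03, 0, 0, 0, -0.04, 0, 0, 0, -0.04, 0, 0, 0, -0.035, 0]'>/dev/null; python3 steer.py '[0, 0, 0, 0, 0, 0, 0, 0, 0, 0, 0, 0]'|sed -n '2p;4,6p'; python3 - <<'E'
from fit import *
w=shot('wrist','w25');P=manip.get_state()['position']
print('held',fit([(tuple(np.array(a)+[0,0,P[2]]),tuple(np.array(b)+[0,0,P[2]])) for a,b in CAP],(P[0],P[1],.268),[w],(.004,.004,.06))-[P[0],P[1],0])
go(.513,.173,.16,np.pi/2-.058)
E
```

```text
position: [0.5558, -0.0434, -0.0024]
contact_force: [-0.6, -0.2, 0.4]
width: 0.06
clock: 54.5
position: [0.5566, -0.0435, -0.0011]
ee_rot: [0.0, -0.132, 0.991, -0.0]
contact_force: [-1.4, -0.4, 5.1]
width: 0.0466
gripper_force: 103.1
position: [0.5554, -0.0433, 0.1528]
contact_force: [0.7, 0.2, -1.3]
width: 0.0467
gripper_force: 103.0
held [0.0019627  0.00104763 0.27098742]
tool d [-0.0163  0.2196 -0.0078] turn(tool z) 0.324 | after turn d [ 0.0544  0.2134 -0.0078] q6 -2.04 yaw 1.837
```

```bash
python3 steer.py '[0, 0, 0, 0.108, 0, 0, 0, 0.108, 0, 0, 0, 0.108, 0.0091, 0.0356, 0, 0, 0.0091, 0.0356, 0, 0]' >/dev/null; python3 steer.py '[0.0091, 0.0356, 0, 0, 0.0091, 0.0356, 0, 0, 0.0091, 0.0356, 0, 0, 0.0091, 0.0356, 0, 0, 0, 0, 0, 0]' >/dev/null; python3 steer.py '[0, 0, 0, 0, 0, 0, 0, 0, 0, 0, 0, 0]'|sed -n '2p;4,5p';python3 - <<'E'
from fit import *
go(.5122,.173,.1,np.pi/2-.058)
E
```

```text
position: [0.5139, 0.1718, 0.1522]
contact_force: [-0.6, 0.0, -1.7]
width: 0.0468
tool d [0.0017 0.0012 0.0522] turn(tool z) -0.001 | after turn d [0.0017 0.0012 0.0522] q6 -1.32 yaw 1.512
```

```bash
python3 steer.py '[0.0015, 0.0008, 0.015, 0, 0, 0, 0.012, 0, 0, 0, 0.01, 0, 0, 0, 0.006, 0, 0, 0, 0.006, 0]'|sed -n '2p;4p'; python3 steer.py '[0, 0, 0.006, 0, 0, 0, 0.005, 0, 0, 0, 0.004, 0, 0, 0, 0, 0, 0, 0, 0, 0]'|sed -n '2p;4p'; python3 steer.py '[0, 0, 0.004, 0, 0, 0, 0.003, 0, 0, 0, 0, 0, 0, 0, 0, 0]'|sed -n '2p;4p'; python3 - <<'E'
from fit import *
go(.5125,.173,.071,np.pi/2-.058)
E
```

```text
position: [0.5128, 0.1729, 0.1034]
contact_force: [0.5, -0.4, -2.1]
position: [0.5127, 0.1739, 0.0892]
contact_force: [-0.5, -0.3, -0.4]
position: [0.5125, 0.1739, 0.0821]
contact_force: [-0.1, -0.9, -2.0]
tool d [-0.     -0.0009  0.0111] turn(tool z) -0.0 | after turn d [-0.     -0.0009  0.0111] q6 -1.31 yaw 1.513
```

```bash
 python3 steer.py '[0, -0.0008, 0.004, 0, 0, 0, 0.004, 0, 0, 0, 0.001, 0, 0, 0, 0, 0, 0, 0, 0, 0]'|sed -n '2p;4p'; python3 steer.py '[0, 0, 0.002, 0, 0, 0, 0, 0, 0, 0, 0, 0]'|sed -n '2p;4p'; python3 steer.py '[0, 0, 0.001, 0, 0, 0, 0, 0, 0, 0, 0, 0]'|sed -n '2p;4p'
```

```text
position: [0.5126, 0.173, 0.0731]
contact_force: [0.1, -0.1, -0.0]
position: [0.5126, 0.1731, 0.0712]
contact_force: [-0.0, 0.7, -0.6]
position: [0.5128, 0.1731, 0.0709]
contact_force: [-0.9, -1.1, 4.9]
```

```bash
python3 steer.py '[0, 0, 0, 0, 0, 0, 0, 0, 0, 0, 0, 0]' .06 60|sed -n '2p;4,5p'; python3 steer.py '[0, 0, -0.01, 0, 0, 0, -0.02, 0, 0, 0, -0.03, 0, 0, 0, -0.03, 0, 0, 0, 0, 0]' >/dev/null; python3 steer.py '[0, 0, 0, 0, 0, 0, 0, 0, 0, 0, 0, 0]'|sed -n '2p;4,5p';python3 - <<'E'
from fit import *
w=shot('wrist','w26')
j=np.load('jig.npy')
Z=.082;L=[((-.045,-.025,Z),(-.045,.025,Z)),((-.045,-.025,Z),(.045,-.025,Z)),((-.045,.025,Z),(.045,.025,Z))]+circ(.022,.096)
a=fit(L,(.5135,.173,-.058),[w],(.006,.006,.05));print('cap',a,tojig(a,j))
p=fromjig(-60,104.5,j);print(p);go(p[0],p[1],.12,np.pi/2-.058)
E
```

```text
position: [0.5127, 0.1731, 0.0701]
contact_force: [0.9, 0.3, 0.1]
width: 0.0603
position: [0.5117, 0.1728, 0.1593]
contact_force: [-0.1, 0.5, 0.9]
width: 0.06
cap [ 0.51364934  0.17351635 -0.05776405] [-0.55712528  6.99582238]
[0.45995849 0.27430233]
tool d [0.0575 0.0983 0.0391] turn(tool z) -0.0 | after turn d [0.0574 0.0983 0.0391] q6 -1.32 yaw 1.513
```

Cap sits square (jig −0.6, 7.0, yaw −0.058). Now the wedge tab.

```bash
python3 steer.py '[0.0192, 0.0328, 0, 0, 0.0192, 0.0328, 0, 0, 0.0192, 0.0328, 0, 0, 0, 0, 0.02, 0, 0, 0, 0.019, 0]' .04 50 >/dev/null; python3 steer.py '[0, 0, 0, 0, 0, 0, 0, 0, 0, 0, 0, 0]'|sed -n '2p;4,5p';python3 - <<'E'
from fit import *
j=np.load('jig.npy');w=shot('wrist','w27')
T=rect(-.015,.015,-.008,.008,.085);p=fromjig(-60,104.5,j)
a=fit(T,(p[0],p[1],-.058),[w],(.008,.008,.03));print('tab',a,tojig(a,j))
go(p[0],p[1],.05,np.pi/2-.058);go(a[0],a[1],.05,np.pi/2-.058)
E
```

```text
position: [0.4613, 0.2745, 0.1213]
contact_force: [0.6, -0.1, 1.1]
width: 0.0403
tab [ 0.46050403  0.27982359 -0.03947329] [-59.77543488 110.04359971]
tool d [ 0.0018 -0.0003  0.0718] turn(tool z) -0.001 | after turn d [ 0.0018 -0.0003  0.0718] q6 -1.11 yaw 1.512
tool d [0.0015 0.0052 0.0718] turn(tool z) -0.001 | after turn d [0.0015 0.0052 0.0718] q6 -1.11 yaw 1.512
```

```bash
python3 steer.py '[0.0015, 0.001, 0.015, 0, 0, 0, 0.015, 0, 0, 0, 0.015, 0, 0, 0, 0.01, 0, 0, 0, 0, 0]'|sed -n '2p;4,5p'; python3 steer.py '[0, 0, 0.008, 0, 0, 0, 0.006, 0, 0, 0, 0, 0, 0, 0, 0, 0]'|sed -n '2p;4,5p';python3 steer.py '[0, 0, 0, 0, 0, 0, 0, 0, 0, 0, 0, 0, 0, 0, 0, 0]' 0 80
```

```text
position: [0.4588, 0.2749, 0.0651]
contact_force: [0.3, 0.0, 0.1]
width: 0.0401
position: [0.4596, 0.2757, 0.0523]
contact_force: [-0.6, -0.1, 0.4]
width: 0.04
clock: 61.15
position: [0.4597, 0.2749, 0.0529]
ee_rot: [0.0, 0.029, 1.0, -0.001]
contact_force: [-1.1, -4.2, 4.4]
width: 0.0149
gripper_force: 78.3
```

```bash
python3 steer.py '[-0.008, 0, 0, 0, -0.009, 0, 0, 0, -0.009, 0, 0, 0, -0.009, 0, 0, 0, -0.008, 0, 0, 0]'|sed -n '2p;4,5p'; python3 steer.py '[0, 0, 0, 0, 0, 0, 0, 0]'|sed -n '2p;4,5p'; for i in 1 2 3; do python3 steer.py '[-0.002, 0, 0, 0, 0, 0, 0, 0]'|sed -n '2p;4p'; done
```

```text
position: [0.5, 0.2725, 0.0529]
contact_force: [-7.4, -4.2, 9.6]
width: 0.015
position: [0.5021, 0.2724, 0.0529]
contact_force: [-2.1, -4.7, 6.2]
width: 0.0146
position: [0.5028, 0.2723, 0.0529]
contact_force: [-5.1, -4.7, 8.3]
position: [0.5045, 0.2722, 0.0529]
contact_force: [-5.5, -3.8, 8.5]
position: [0.5064, 0.2721, 0.0529]
contact_force: [-6.0, -3.4, 8.0]
```

```bash
for i in 1 2 3; do python3 steer.py '[-0.002, 0, 0, 0, 0, 0, 0, 0]'|sed -n '2p;4p'; done
```

```text
position: [0.5084, 0.272, 0.0529]
contact_force: [-5.4, -3.1, 8.4]
position: [0.5103, 0.2719, 0.0529]
contact_force: [-5.4, -3.8, 8.6]
position: [0.5119, 0.2717, 0.0529]
contact_force: [-7.4, -3.4, 8.5]
```

```bash
for i in 1 2 3 4; do python3 steer.py '[-0.002, 0, 0, 0, 0, 0, 0, 0]'|sed -n '2p;4p'; done
```

```text
position: [0.512, 0.2718, 0.0529]
contact_force: [-10.8, -3.0, 10.9]
position: [0.5122, 0.2717, 0.0528]
contact_force: [-14.7, -2.7, 14.1]
position: [0.5123, 0.2717, 0.0528]
contact_force: [-18.2, -1.4, 17.3]
position: [0.5125, 0.2717, 0.0528]
contact_force: [-21.6, -1.3, 19.7]
```

Jammed at about 53 mm with 21 N. A touch more, then release and move to view the timer.

```bash
python3 steer.py '[-0.002, 0, 0, 0, 0, 0, 0, 0]'|sed -n '2p;4p'; python3 steer.py '[0, 0, 0, 0, 0, 0, 0, 0, 0, 0, 0, 0]' .04|sed -n '2p;4,5p'; python3 steer.py '[0, 0, -0.02, 0, 0, 0, -0.03, 0, 0, 0, -0.04, 0, 0, 0, -0.04, 0, 0, 0, -0.02, 0]' >/dev/null; python3 steer.py '[0, 0, 0, 0, 0, 0, 0, 0, 0, 0, 0, 0]'|sed -n '2p;4,5p';python3 - <<'E'
from fit import *
j=np.load('jig.npy');w=shot('wrist','w28');T=rect(-.015,.015,-.008,.008,.085);p=fromjig(-8,104.5,j)
print('tab',tojig(fit(T,(p[0],p[1],-.058),[w],(.008,.006,.03)),j))
go(.42,-.30,.25,np.pi/2)
E
```

```text
position: [0.5127, 0.2717, 0.0527]
contact_force: [-24.1, -0.1, 21.0]
position: [0.5252, 0.2725, 0.0524]
contact_force: [-0.1, 1.0, -0.2]
width: 0.04
position: [0.5241, 0.2717, 0.2011]
contact_force: [0.2, -0.5, -0.3]
width: 0.0402
tab [ -6.61607675 110.73151105]
tool d [ 0.0702 -0.5767 -0.0487] turn(tool z) -0.058 | after turn d [ 0.1038 -0.5716 -0.0487] q6 -1.15 yaw 1.512
```

```bash
python3 steer.py '[0, 0, 0, -0.058, 0.0069, -0.0381, -0.0033, 0, 0.0069, -0.0381, -0.0033, 0, 0.0069, -0.0381, -0.0033, 0, 0.0069, -0.0381, -0.0033, 0]' .05 60 >/dev/null; python3 steer.py '[0.0069, -0.0381, -0.0033, 0, 0.0069, -0.0381, -0.0033, 0, 0.0069, -0.0381, -0.0033, 0, 0.0069, -0.0381, -0.0033, 0, 0.0069, -0.0381, -0.0033, 0]' >/dev/null; python3 steer.py '[0.0069, -0.0381, -0.0033, 0, 0.0069, -0.0381, -0.0033, 0, 0.0069, -0.0381, -0.0033, 0, 0.0069, -0.0381, -0.0033, 0, 0.0069, -0.0381, -0.0033, 0]' >/dev/null; python3 steer.py '[0.0069, -0.0381, 0, 0, 0, 0, 0, 0, 0, 0, 0, 0, 0, 0, 0, 0]'|sed -n '2p;4,5p'; python3 - <<'E'
from fit import *
w=shot('wrist','w29');s=shot('side','s29')
c=proj(w,[[.452,-.341,.06]])[0];print(c)
x0,y0=np.clip((c-70).astype(int),0,[512-140,384-140]);print(x0,y0)
A=cv2.resize(w['img'][y0:y0+140,x0:x0+140,::-1],(560,560),interpolation=cv2.INTER_CUBIC)
B=cv2.resize(s['img'][90:210,160:280,::-1],(240,240),interpolation=cv2.INTER_CUBIC)
D=np.zeros((560,240,3),np.uint8);D[:240]=B
cs=proj(s,[[.452,-.341,.06]])[0].astype(int);D[300:540]=cv2.resize(s['img'][cs[1]-50:cs[1]+50,cs[0]-50:cs[0]+50,::-1],(240,240),interpolation=cv2.INTER_CUBIC)
cv2.imwrite('pics/w29b.png',np.hstack([A,D]))
E
```

```text
position: [0.4201, -0.2987, 0.2467]
contact_force: [-1.3, 0.8, 0.1]
width: 0.05
[216.49174407 195.67281321]
146 125
```

View pics/w29b.png

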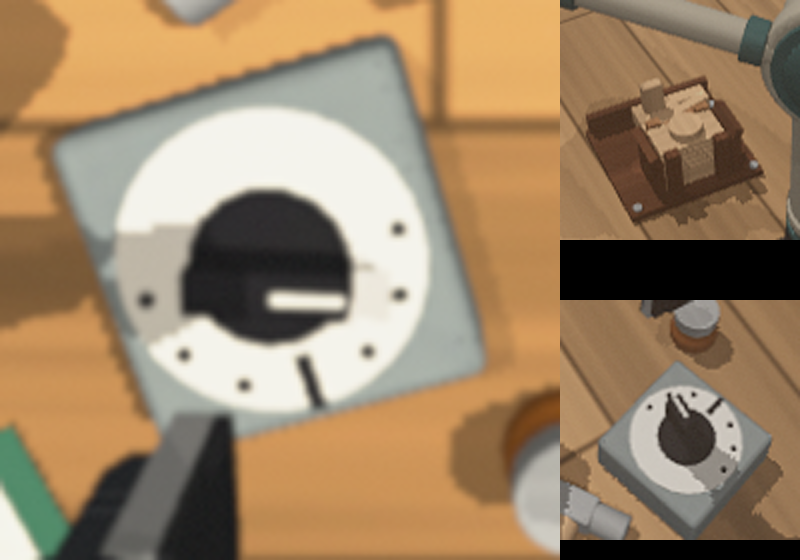

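The white pointer runs from the bar centre (267,298) right to (345,302), i.e. towards world +y. The long mark is at (303,358)–(320,407), below the dial centre (272,260). The side crops show the stack clamped in the jig with the disc up.

```bash
python3 - <<'E'
from fit import *
w=load('w29');px=lambda u,v:(146+u/4-.5,125+v/4-.5)
ang=lambda a,b:np.arctan2(b[1]-a[1],b[0]-a[0])
c=[onz(w,px(*q),.042) for q in((390,38),(485,365),(55,145))]
print('edges',ang(c[0],c[1]),ang(c[0],c[2])-np.pi/2,'box ctr',(c[1]+c[2])/2)
print('len',np.linalg.norm(c[1]-c[0]),np.linalg.norm(c[2]-c[0]))
b0,b1=onz(w,px(183,292),.075),onz(w,px(350,300),.075);print('bar',ang(b0,b1),(b0+b1)/2,np.linalg.norm(b1-b0))
l0,l1=onz(w,px(268,300),.075),onz(w,px(345,302),.075);print('line',ang(l0,l1),l0)
m0,m1=onz(w,px(303,358),.043),onz(w,px(320,407),.043);print('mark',ang(m0,m1),'from ctr',ang((c[1]+c[2])/2,m1))
t=fit(rect(-.0525,.0525,-.0525,.0525,.042),((c[1]+c[2])[0]/2,(c[1]+c[2])[1]/2,.29),[w],(.004,.004,.06));print('timer',t, np.array(t[:2]))
go(t[0],t[1],.12,-.03)
E
```

```text
edges 0.2745717001265756 -2.8413077764531476 box ctr [ 0.44915708 -0.34590637  0.042     ]
len 0.1012366857467838 0.1013735990904006
bar 1.5195371898876266 [ 0.45055661 -0.34389902  0.075     ] 0.04483601588580031
line 1.542315798219739 [ 0.45167753 -0.34351309  0.075     ]
mark 0.285613905975812 from ctr 0.2557266078683035
timer [ 0.4480872  -0.34928141  0.27753294] [ 0.4480872  -0.34928141]
tool d [-0.0276 -0.0516  0.1274] turn(tool z) -1.54 | after turn d [ 0.0507 -0.0292  0.1274] q6 -2.32 yaw 1.572
```

```bash
python3 steer.py '[0, 0, 0, 0.123, 0, 0, 0, 0.123, 0, 0, 0, 0.123, 0, 0, 0, 0.123, 0, 0, 0, 0.123]' .045 50>/dev/null; python3 steer.py '[0, 0, 0, 0.123, 0, 0, 0, 0.123, 0, 0, 0, 0.123, 0, 0, 0, 0.123, 0, 0, 0, 0.123]'>/dev/null; python3 steer.py '[0, 0, 0, 0.123, 0, 0, 0, 0.123, 0, 0, 0, 0.123, 0, 0, 0, 0, 0, 0, 0, 0]'|sed -n '2,3p';python3 - <<'E'
from fit import *
go(.4502,-.3443,.12,1.53-np.pi/2)
E
```

```text
clock: 66.63
position: [0.4211, -0.2977, 0.2483]
ee_rot: [-0.0, 0.304, 0.953, 0.0]
contact_force: [0.1, -0.0, -0.6]
width: 0.045
gripper_force: 0.0
position: [0.421, -0.2982, 0.2484]
ee_rot: [-0.0, 0.715, 0.699, 0.0]
tool d [-0.0454  0.0303  0.1284] turn(tool z) 0.017 | after turn d [-0.0449  0.031   0.1284] q6 -0.73 yaw -0.023
```

```bash
python3 steer.py '[-0.0225, 0.0155, 0, 0.017, -0.0224, 0.0155, 0, 0, 0, 0, 0.03, 0, 0, 0, 0.03, 0, 0, 0, 0.03, 0]' >/dev/null; python3 steer.py '[0, 0, 0.03, 0, 0, 0, 0, 0, 0, 0, 0, 0, 0, 0, 0, 0]'|sed -n '2,5p';python3 - <<'E'
from fit import *
w=shot('wrist','w30');P=manip.get_state()['position']
a=fit(rect(-.007,.007,-.023,.023,.075),(.4502,-.3443,-.04),[w],(.006,.006,.06));print('bar',a)
go(.4502,-.3443,.055,1.53-np.pi/2)
E
```

```text
position: [0.4511, -0.3461, 0.1299]
ee_rot: [0.001, 0.722, 0.691, 0.0]
contact_force: [0.0, 1.1, 0.3]
width: 0.0452
bar [ 0.45505675 -0.34321919 -0.19689779]
tool d [ 0.0023 -0.0015  0.0756] turn(tool z) -0.003 | after turn d [ 0.0023 -0.0015  0.0756] q6 -0.73 yaw -0.044
```

```bash
python3 steer.py '[0.002, -0.001, 0.02, 0, 0, 0, 0.02, 0, 0, 0, 0.02, 0, 0, 0, 0, 0, 0, 0, 0, 0]'|sed -n '2p;4,5p'; python3 steer.py '[0, 0, 0.01, 0, 0, 0, 0.004, 0, 0, 0, 0, 0, 0, 0, 0, 0]'|sed -n '2p;4,5p'; python3 steer.py '[0, 0, 0, 0, 0, 0, 0, 0, 0, 0, 0, 0, 0, 0, 0, 0]' 0 50; python3 - <<'E'
from fit import *
print(manip.get_state()['moment'],yaw(manip.get_state())[1])
E
```

```text
position: [0.4497, -0.3439, 0.0696]
contact_force: [0.6, 0.3, 0.1]
width: 0.045
position: [0.4493, -0.3437, 0.0548]
contact_force: [0.5, 0.3, -0.4]
width: 0.0449
clock: 69.35
position: [0.4518, -0.3439, 0.0552]
ee_rot: [0.002, 0.723, 0.69, 0.002]
contact_force: [6.4, 0.9, -0.6]
width: 0.013
gripper_force: 52.9
[ 0.21085695 -0.77307786  0.01278555] -0.046602178802228396
```

```bash
python3 steer.py '[0, 0.003, 0, 0, 0, 0, 0, 0]'|sed -n '2p;4p'; python3 steer.py '[0, 0, 0, 0.1, 0, 0, 0, 0.1, 0, 0, 0, 0.1, 0, 0, 0, 0.1, 0, 0, 0, 0.1]'|sed -n '2p;4p'; python3 steer.py '[0, 0, 0, 0.1, 0, 0, 0, 0.1, 0, 0, 0, 0.1, 0, 0, 0, 0.1, 0, 0, 0, 0.1]'|sed -n '2p;4p';python3 steer.py '[0, 0, 0, 0.1, 0, 0, 0, 0.1, 0, 0, 0, 0.046, 0, 0, 0, 0, 0, 0, 0, 0]'|sed -n '2p;4,6p'; python3 - <<'E'
from fit import *
print(manip.get_state()['moment'],yaw(manip.get_state())[1])
E
```

```text
position: [0.4519, -0.3439, 0.0551]
contact_force: [-1.8, -0.5, 5.0]
position: [0.4535, -0.3443, 0.0552]
contact_force: [3.1, -0.5, 0.6]
position: [0.4548, -0.3455, 0.0552]
contact_force: [5.5, -2.8, -1.8]
position: [0.4551, -0.3463, 0.0552]
contact_force: [5.3, -3.4, -2.0]
width: 0.0128
gripper_force: 52.6
[-0.38424759 -0.70665902 -0.01862914] -1.29193215108999
```

```bash
python3 steer.py '[0, 0, 0, 0, 0, 0, 0, 0, 0, 0, 0, 0]' .045|sed -n '2p;4,5p'; python3 steer.py '[0, 0, -0.02, 0, 0, 0, -0.03, 0, 0, 0, -0.04, 0, 0, 0, -0.04, 0, 0.03, 0, -0.03, 0]' >/dev/null; python3 steer.py '[0, 0, 0, 0, 0, 0, 0, 0, 0, 0, 0, 0]'|sed -n '2p;4,5p';python3 - <<'E'
from fit import *
for d,n in((shot('wrist','w31'),'wrist'),(shot('side','s31'),'side')):
    c0=np.array([.4515,-.345])
    c=proj(d,[[*c0,.075]])[0];print(n,c)
    yy,xx=np.mgrid[-.021:.0211:.0005,-.021:.0211:.0005]
    P=np.c_[xx.ravel()+c0[0],yy.ravel()+c0[1],np.full(xx.size,.075)]
    uv=proj(d,P).astype(np.float32)
    g=cv2.cvtColor(d['img'],cv2.COLOR_RGB2GRAY)
    v=cv2.remap(g,uv[None],None,cv2.INTER_LINEAR)[0].reshape(xx.shape)
    m=(v>110).astype(np.uint8);nl,L,st,ct=cv2.connectedComponentsWithStats(m)
    for k in range(1,nl):
        if st[k,4]<40: continue
        q=np.c_[xx[L==k],yy[L==k]];e,V=np.linalg.eigh(np.cov(q.T));print(st[k,4],'ctr mm',(q.mean(0)*1e3).round(1),'dir',np.arctan2(V[1,1],V[0,1]).round(3),'len,wid',(np.sqrt(12*e[::-1])*1e3).round(1))
E
```

```text
position: [0.4516, -0.3432, 0.0543]
contact_force: [0.6, -0.3, 0.3]
width: 0.0448
position: [0.4795, -0.3347, 0.2129]
contact_force: [-0.0, 0.5, -0.4]
width: 0.0451
wrist [258.24657811 206.75096757]
2037 ctr mm [-11.6  -0.9] dir 1.834 len,wid [54.6 29.4]
375 ctr mm [12.1  1.7] dir -2.854 len,wid [19.1  4.9]
side [315.06342125 331.16061462]
322 ctr mm [ 18.2 -15.3] dir 1.373 len,wid [13.3  6.3]
316 ctr mm [13.   0.6] dir -2.852 len,wid [17.2  4.6]
2141 ctr mm [ 0.6 14.8] dir 3.11 len,wid [43.1 13.4]
```

Both views give the pointer at 0.289 rad against the mark at 0.286. Quick check of the stack and bystanders, then sign off.

```bash
python3 - <<'E'
from fit import *
s=load('s31');t=shot('top','t31');j=np.load('jig.npy')
print('tin',fit(circ(.024,.05),(.528,-.106,0),[s],(.015,.015,.01)),fit(circ(.024,.05),(.528,-.106,0),[load('s0')],(.015,.015,.01)))
print('jar',fit(circ(.022,.045),(.528,-.256,0),[s],(.015,.015,.01)),fit(circ(.022,.045),(.528,-.256,0),[load('s0')],(.015,.015,.01)))
L=rect(-.045,.045,-.025,.025,.082)+circ(.022,.096)
for d in(s,t): a=fit(L,(*fromjig(0,0,j),-.058),[d],(.008,.008,.06));print('cap',a,tojig(a,j))
print(manip.get_state()['contact_force'],manip.get_state()['clock'])
print(manip.sign_off())
E
```

```text
tin [ 0.52759314 -0.10554015  0.0209628 ] [ 0.52748918 -0.10548868  0.03610516]
jar [ 0.52904415 -0.2550167   0.08410288] [ 0.52888353 -0.25550766  0.02802115]
cap [ 0.51405922  0.16670035 -0.05970893] [0.24717469 0.21504332]
cap [ 0.51469857  0.16638763 -0.06421712] [ 0.90357522 -0.06008845]
[ 0.59404344  0.02790885 -0.67161348] 71.8333
the job is handed in; nothing more can be done
None
```

The job is handed in at 72 s: the body, all three spacers found on the bench and the cap (disc up) are clamped square, the wedge is jammed at 53 mm, the timer pointer is within about 0.02 rad of the long mark, and the tin and jar stand where they were. On the first try the body caught on an end wall at about 66 N and had to be set down and regripped. Through the grip that should be within limits, but I couldn't confirm it.

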